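Brush out drilled stone vases in the gang clamp

ROBOT

A 7-joint arm with a two-finger parallel gripper is mounted at the origin on the work surface. World frame = base frame: x ahead of the robot, y to its left, z up, the work surface at z = 0. Lengths are in m, angles in rad, forces in N, time in s.
With the tool pointing down it reaches from about 0.425 to 0.875 m from the base axis. Payload 4.7 kg.
Tool frame: the origin (TCP) lies where the fingers leave the gripper's body, on its centre line; the fingertips stand 70 mm ahead of it and the grasp point (between the pads) lies 51 mm ahead of it; z points along the fingers, y is the line along which they close (so a half turn about z gives the same grasp; the last joint's range is limited). The gripper opens to 87 mm and grips with 3 to 60 N. Pads are 19 mm wide; open, the fingers measure 117 mm over their backs; the gripper's body (75 mm by 190 mm) begins 51 mm behind the grasp point.
Start: joints at [1.196, 0.321, -0.07, 1.45, 0.023, 1.371, -0.057], TCP at [0.246, -0.602, 0.292] pointing down, gripper open.
Joint ranges: [-2.86, 2.86], [-0.3, 2.09], [-1.38, 1.24], [0.06, 2.45], [-1.56, 4.7], [0.09, 2.05], [-2.69, 2.69]. Speed limits (rad/s): [2.57, 2.57, 3.14, 3.14, 3.14, 3.14, 3.14].

INTERFACE

Orientations are given as a rotation vector (axis times angle).
In Python, from bench import ctrl gives the robot as it stands.
- The arm moves only by the tool play_rows, never from a script. Its argument "increments" is a list that holds one entry, the list of rows, each a list of 7 numbers: the shift along the tool's x, y, z as a fraction of full scale, then the turn, a rotation vector about the tool's x, y, z as a fraction of full scale, then the gripper command: -1 is shut, 1 is fully open, values between are in proportion. A call has 1 to 8 rows; each row is the pose to reach, as a shift and turn from the pose commanded when the call began, along the tool's axes at that moment; what a row does not reach only later rows make up. Full scale, the value 1, is 0.1 m for a shift and 90 degrees for a turn. A row lasts 1/10 s, in which the tool goes at most 50 mm and 8.59 degrees, less where a joint would pass 70% of its speed; a pose out of reach is approached as far as the arm can. A call with a number of a shift or a turn outside -1 to 1 is refused whole. A call with a gripper value outside its range is refused whole. The fingers move at their own pace and stop on an object; "squeeze" is the grip in N (left out, the last holds). Time passes only in rows, so rows that repeat a pose let the fingers close. It gives the time, the measured TCP pose, the force, the opening and the grip force at its end, in the units of the state.
- ctrl.get_state(): the state, without advancing time (a new reading comes with each control period).
- ctrl.get_image(name): name is "scene" or "top" or "wrist"; returns the picture (384x512x3 uint8, red, green, blue); there is no depth.
- ctrl.get_calibration(name): a dict with "vertical_fov" (degrees; the focal length in pixels is half the picture's height over the tangent of half this angle, whatever the lens; pixels are square), "cx", "cy" (the principal point, pixels), "dist_coeffs" ([k1, k2, p1, p2, k3] as OpenCV has them; the pictures are not rectified), "R" (3x3) and "t" (3): a world point X has camera coordinates R X + t; the wrist camera has in their place "T_tool_cam" (4x4, takes a point from camera to tool coordinates, whose origin is the TCP and whose axes are the flange's). Camera axes: x right, y down, z forward; pixel columns grow to the right and rows downward; lengths in m; the calibration is good to about 2 mm. A picture is of the moment at which its call begins: read the wrist's pose just before it. get_calibration takes no time and is no camera call.
- ctrl.close_job(): hands the job in; it is judged then, once.
The state is a dict: "time": time; "joint_positions": joint angles; "qd": joint speeds; "joint_torque": joint torques, N m; "position": TCP position; "tool_rot": TCP orientation; "ft_force": force on the tool from outside, world axes, zero at the start; "torque": the same for the moment, N m; "grip_width": opening from 0.0 (shut) to 1.0 (fully open); "grip_force": force on a finger pad.
Only numpy, scipy, OpenCV 4.12 (cv2) and the standard library are available. Lean on these libraries where they do the work, as an engineer would, in place of code of your own. Each camera call takes 0.05 s, during which the arm holds its last target. There are 200 camera calls.

TASK

Stand each of the stone vases on the left of the bench (there may be two or three) in the nest pocket that fits it, swing the clamp over centre onto them, and with the brush scrub each bore to the bottom twice - down, up and down again - one vase after another starting from the clamp-handle end. Then hang the brush back upright in its stand, swing the clamp back fully open, and stand every vase upright on the black rubber mat on the right. Leave the other things on the bench where they are; a vase that gets knocked aside must be put back.

Things in the scene. Friction and masses are not known exactly. Their poses are not given: they have to be found in the camera images.
- nest: fixed gang nest: aluminium plate 185 x 320 x 10 mm on the bench. Origin on the bench under the middle pocket; x points away from the robot to the hinge, y towards the clamp-handle end, z up. Three shallow pockets in a row along y, 90 mm apart, floor 10 mm above the bench, about 3 mm free play all round. Hinge posts of the clamp stand at x +75 mm, y +/-147 mm, 92 mm tall; a small spring strut sits behind the one at -y
- pocket_round (a point): floor centre of the pocket at the handle end (nest y +90 mm): four steel pins 12 mm high, for the round vase; axes as the nest's
- pocket_square (a point): floor centre of the middle pocket: low steel ribs 10 mm high round a 54 x 54 mm space, for the square vase; axes as the nest's
- pocket_oblong (a point): floor centre of the pocket farthest from the handle (nest y -90 mm): low ribs 10 mm high round a 66 mm (along nest x) x 50 mm (along nest y) space, for the oblong vase; axes as the nest's
- clamp (a joint): angle of the toggle clamp: 0 = level, its bar resting on the tops of seated vases (it comes to -0.06 with none under it); 1.75 = fully open, swung up and back a little past upright. A spring drives it to whichever end is nearer, dead centre at about 0.9; it takes about 4 to 5 N at the handle to start it from either end. Growing angle lifts the handle and carries it away from the robot (nest +x). It starts open
- clamp_grip (a point): middle of the clear part of the clamp's black round handle bar, 14 mm diameter, lying parallel to nest y; clear of the lever from 31 mm before this point to its free end 25 mm beyond it. 120 mm from the hinge line; turns with the clamp. When closed it is at nest x -45 mm, y +170 mm, 76 mm above the bench
- clamp_hinge (a point): the point on the hinge line, level with clamp_grip along nest y (nest x +75, y +170 mm, 76 mm above the bench)
- clamp_bar (a point): middle of the underside of the clamp's cross bar (8 mm wide, 12 mm tall, 270 mm long), 53 mm from the hinge line; closed, it lies over the rear rims of the vases, 22 mm behind the bore axes, its underside 60 mm above the pocket floor
- vase_round: loose grey stone vase, round, 52 mm diameter, 60 mm tall, about 0.25 kg, may be absent; origin at the centre of its underside, z up. Round bore 32 mm diameter in the middle of its top, 50 mm deep (bore floor 10 mm above the origin)
- vase_square: loose grey stone vase, 48 x 48 mm, 60 mm tall, about 0.27 kg, may be absent; origin at the centre of its underside; same bore
- vase_oblong: loose grey stone vase, 60 mm (its x) x 44 mm (its y), 60 mm tall, about 0.3 kg, may be absent; origin at the centre of its underside; same bore. Lies in its pocket with its long side along nest x, either way round
- brush: loose bore brush, 162 mm long, hanging upright in the stand, 80 g. Origin at the centre of its bottom tip, z up along the brush: bristle head 20 mm diameter up to 72 mm, white guard disc 40 mm diameter from 72 to 78 mm, thin shaft, round wooden handle 16 mm diameter from 100 to 162 mm
- stand: fixed grey tube stand for the brush, 80 mm tall, 42 mm outer and 30 mm inner diameter; origin on the bench at its axis. The brush hangs by its disc on the rim, its tip 8 mm above the stand's origin
- mat: fixed black rubber mat 220 (x) x 150 (y) x 4 mm for finished vases; origin at the centre of its underside
- offcuts: bystander: pile of stone offcuts 73 x 50 x 48 mm, origin under its centre
- tiles: bystander: stack of white tiles 50 x 60 x 20 mm, origin under its centre
- tape: bystander: roll of tape, 64 mm diameter, 20 mm tall, origin under its centre
- sander: bystander: wooden sanding block 90 x 50 x 34 mm, origin under its centre
- square_rule: bystander: try square, blade 120 x 25 x 4 mm along its x with a wooden stock 80 mm long at its -x end, origin under the middle of the blade
- marker: bystander: marker pen 130 mm long along its x, 16 mm thick, origin under its middle
Things that resemble listed ones, but are neither listed nor needed, are in the scene too. Leave any pink look-alike of the vase_oblong alone.

How it is judged:
On the way, in this order (a step that is already met when the one before it is completed fails the run):
1. every vase stands in its own pocket and the clamp is swung over, its bar resting on their rims (horizontal distance between vase_round and pocket_round below 0.009 m and z of vase_round in the frame of pocket_round below 0.004 m and angle between each of vase_round, vase_square, vase_oblong's own z axis and vertical below 0.06 rad and z of clamp_bar in the frame of vase_round between 0.055 and 0.065 m and horizontal distance between vase_square and pocket_square below 0.009 m and z of vase_square in the frame of pocket_square below 0.004 m and z of clamp_bar in the frame of vase_square between 0.055 and 0.065 m and horizontal distance between vase_oblong and pocket_oblong below 0.009 m and z of vase_oblong in the frame of pocket_oblong below 0.004 m and angle between the x axis of vase_oblong and the x axis of nest, either way round below 0.25 rad and z of clamp_bar in the frame of vase_oblong between 0.055 and 0.065 m and value of joint clamp below 0.07 rad), for 0.3 s.
2. round vase, clamped: brush tip down to the bottom of the bore (within 12 mm of its floor) (z of brush in the frame of vase_round between 0.005 and 0.022 m and horizontal distance between brush and vase_round below 0.009 m and z of clamp_bar in the frame of vase_round between 0.055 and 0.065 m and horizontal distance between vase_round and pocket_round below 0.012 m), for 0.05 s.
3. round vase, clamped: brush drawn up at least 25 mm from the floor, up to or past the rim (z of brush in the frame of vase_round between 0.035 and 0.12 m and horizontal distance between brush and vase_round below 0.009 m and z of clamp_bar in the frame of vase_round between 0.055 and 0.065 m and horizontal distance between vase_round and pocket_round below 0.012 m), for 0.03 s.
4. round vase, clamped: brush down to the bottom a second time (all of step 2), for 0.05 s.
5. square vase, clamped: brush tip down to the bottom of the bore (within 12 mm of its floor) (z of brush in the frame of vase_square between 0.005 and 0.022 m and horizontal distance between brush and vase_square below 0.009 m and z of clamp_bar in the frame of vase_square between 0.055 and 0.065 m and horizontal distance between vase_square and pocket_square below 0.012 m), for 0.05 s.
6. square vase, clamped: brush drawn up at least 25 mm from the floor, up to or past the rim (z of brush in the frame of vase_square between 0.035 and 0.12 m and horizontal distance between brush and vase_square below 0.009 m and z of clamp_bar in the frame of vase_square between 0.055 and 0.065 m and horizontal distance between vase_square and pocket_square below 0.012 m), for 0.03 s.
7. square vase, clamped: brush down to the bottom a second time (all of step 5), for 0.05 s.
8. oblong vase, clamped: brush tip down to the bottom of the bore (within 12 mm of its floor) (z of brush in the frame of vase_oblong between 0.005 and 0.022 m and horizontal distance between brush and vase_oblong below 0.009 m and z of clamp_bar in the frame of vase_oblong between 0.055 and 0.065 m and horizontal distance between vase_oblong and pocket_oblong below 0.012 m), for 0.05 s.
9. oblong vase, clamped: brush drawn up at least 25 mm from the floor, up to or past the rim (z of brush in the frame of vase_oblong between 0.035 and 0.12 m and horizontal distance between brush and vase_oblong below 0.009 m and z of clamp_bar in the frame of vase_oblong between 0.055 and 0.065 m and horizontal distance between vase_oblong and pocket_oblong below 0.012 m), for 0.03 s.
10. oblong vase, clamped: brush down to the bottom a second time (all of step 8), for 0.05 s.
At the end, for the whole second after the job is handed in: The clamp is fully open (past 1.6 rad), the brush hangs upright in its stand (within 10 mm of its axis, disc down on the rim to 6 mm), and every vase that was there stands still and upright on the mat, its centre on the mat (value of joint clamp above 1.6 rad and horizontal distance between brush and stand below 0.01 m and z of brush in the frame of stand below 0.014 m and angle between each of brush, vase_round, vase_square, vase_oblong's own z axis and vertical below 0.08 rad and linear speed of each of vase_round, vase_square, vase_oblong below 0.02 m/s and z of vase_round in the frame of mat between 0.002 and 0.008 m and x of vase_round in the frame of mat between -0.105 and 0.105 m and y of vase_round in the frame of mat between -0.07 and 0.07 m and z of vase_square in the frame of mat between 0.002 and 0.008 m and x of vase_square in the frame of mat between -0.105 and 0.105 m and y of vase_square in the frame of mat between -0.07 and 0.07 m and z of vase_oblong in the frame of mat between 0.002 and 0.008 m and x of vase_oblong in the frame of mat between -0.105 and 0.105 m and y of vase_oblong in the frame of mat between -0.07 and 0.07 m); the robot touches nothing.
It fails at once if a bystander is moved by more than 30 mm (distance of any of offcuts, tiles, tape, sander, square_rule, marker from where it was at the start of the episode above 0.03 m).
Of vase_round, vase_square, vase_oblong only 2 to 3 are there at a start; the rules pass over those that are not, and their reading is None.
At some moment in a run one of vase_round, vase_square, vase_oblong may be knocked a few centimetres aside while the robot is not near it.
It also fails if it takes over 210 s, if anything falls off the work surface, if the arm or the gripper's body presses on something with over 40 N, if the wrist force passes 120 N, or if a joint passes its speed limit or range.

## Working session

There is one attempt and no reset: what is moved stays moved. The work goes in short steps, Python scripts to look and compute and a tool call to move; the robot and the scene stay as the last step left them, time stands still between calls to the robot, and variables do not carry over. Pictures are saved under pics/ and viewed, at most 14 in all, crops included, and the job is handed in when it is done.

Besides the shell and the picture viewer there is one more tool, called after "Call:" by a JSON object that holds its "op" and its "data". play_rows: Moves the arm, as the interface text tells. Shift numbers are shares of 0.1 m and turn numbers shares of 90 degrees, none past 1 either way. Its arguments: {"type":"object","properties":{"increments":{"type":"array"},"squeeze":{"type":"number"}},"required":["increments"]}

```bash
mkdir -p pics; ls
cat > h.py <<'E'
import numpy as np, cv2, sys
sys.path.insert(0,'.')
from bench import ctrl
from scipy.spatial.transform import Rotation as Rn
def cam(name,st=None):
    c=ctrl.get_calibration(name); 
    f=192/np.tan(np.radians(c["vertical_fov"])/2)
    K=np.array([[f,0,c["cx"]],[0,f,c["cy"]],[0,0,1.]])
    if "R" in c: R,t=np.array(c["R"]),np.array(c["t"])
    else:
        st=st or ctrl.get_state(); T=np.eye(4); T[:3,:3]=Rn.from_rotvec(st["tool_rot"]).as_matrix(); T[:3,3]=st["position"]
        M=np.linalg.inv(T@np.array(c["T_tool_cam"])); R,t=M[:3,:3],M[:3,3]
    return K,np.array(c["dist_coeffs"],float),R,t
def px2w(C,uv,z):
    K,d,R,t=C
    n=cv2.undistortPoints(np.array(uv,float).reshape(-1,1,2),K,d).reshape(-1,2)
    r=np.c_[n,np.ones(len(n))]@R; o=-R.T@t
    z=np.broadcast_to(z,len(n))
    return o+r*((z-o[2])/r[:,2])[:,None]
def w2px(C,X):
    K,d,R,t=C
    return cv2.projectPoints(np.array(X,float).reshape(-1,3),cv2.Rodrigues(R)[0],t,K,d)[0].reshape(-1,2)
def shot(name,fn,crop=None,s=1):
    im=ctrl.get_image(name)[:,:,::-1]
    cv2.imwrite('pics/raw_'+fn,im)
    if crop: x0,y0,x1,y1=crop; im=im[y0:y1,x0:x1]
    if s!=1: im=cv2.resize(im,None,fx=s,fy=s,interpolation=cv2.INTER_CUBIC)
    cv2.imwrite('pics/'+fn,im)
E
python3 - <<'E'
from h import *
print(ctrl.get_state())
for n in ("scene","top","wrist"):
    print(n,ctrl.get_calibration(n))
shot("top","top0.png",s=1.5); shot("scene","scene0.png",s=1.5)
E
```

```text
pics
{'time': 0.0, 'joint_positions': array([ 1.19609472,  0.32182171, -0.07008766,  1.45168433,  0.022617  ,
        1.37079824, -0.05689163]), 'qd': array([-1.12178791e-03,  1.40805140e-03, -7.33054206e-04, -8.31230828e-04,
       -1.08557859e-03,  4.13697011e-04, -6.84292172e-05]), 'joint_torque': array([-8.13379120e-04, -4.91292214e+01, -4.04678872e-01, -3.12529600e+01,
       -6.41090423e-02,  4.36675921e-02,  1.73954695e-04]), 'position': array([ 0.24619742, -0.60111056,  0.29115758]), 'tool_rot': array([-3.08057487e+00, -6.06598596e-01,  7.59451699e-04]), 'ft_force': array([0.56311876, 0.39581954, 0.56168466]), 'torque': array([-0.0107779 ,  0.01878094, -0.00316043]), 'grip_force': 0.0, 'grip_width': 1.0006195319426578}
scene {'vertical_fov': 45.3896856795942, 'cx': 259.5847816207116, 'cy': 187.29223999577175, 'dist_coeffs': array([-0.18502269,  0.        ,  0.        ,  0.        ,  0.        ]), 'R': array([[ 0.70931735,  0.70476581, -0.01319266],
       [ 0.34394984, -0.3623865 , -0.86624161],
       [-0.61527831,  0.60990259, -0.49945112]]), 't': array([-0.34437501, -0.080
[... 242 characters left out ...]
.00636665],
       [-0.98690058, -0.01649839, -0.16048382],
       [ 0.16056588, -0.00376691, -0.98701794]]), 't': array([-0.01440235,  0.49814861,  1.12428476])}
wrist {'vertical_fov': 68.90186067454567, 'cx': 254.66637601981063, 'cy': 191.5732079470316, 'dist_coeffs': array([-0.04993707,  0.        ,  0.        ,  0.        ,  0.        ]), 'T_tool_cam': array([[ 4.28520828e-04, -9.52423321e-01, -3.04778008e-01,
         8.39097825e-02],
       [ 9.99999872e-01,  4.89706688e-04, -1.24311124e-04,
        -7.73899657e-05],
       [ 2.67648643e-04, -3.04777916e-01,  9.52423409e-01,
        -9.12812898e-02],
       [ 0.00000000e+00,  0.00000000e+00,  0.00000000e+00,
         1.00000000e+00]])}
```

View pics/top0.png

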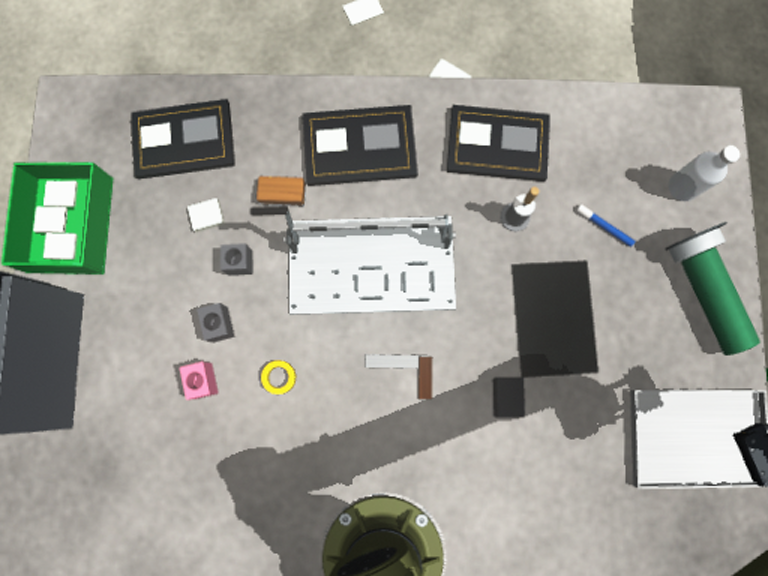

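View pics/scene0.png

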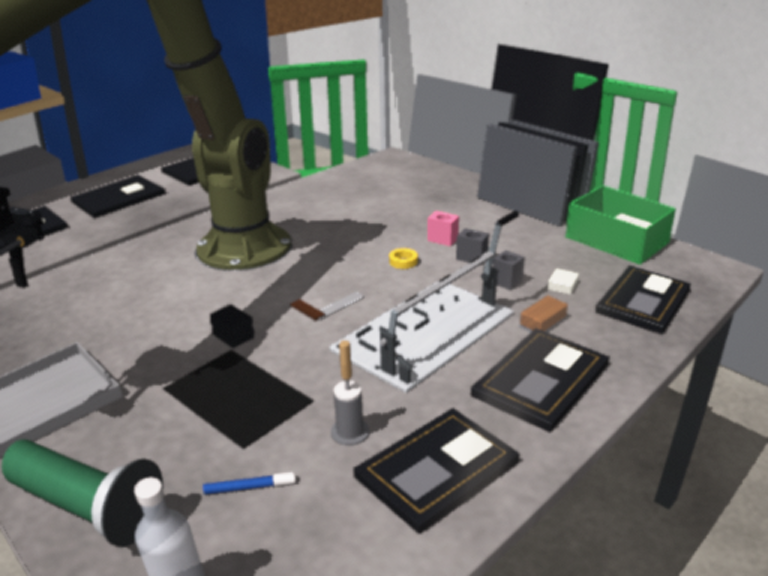

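Top view: two grey vases, at about (157,172) and (141,215) in raw pixels. There is also a pink look-alike at (131,254), which I leave alone, and no round vase is visible. I'll enlarge the area to tell square from oblong.

Run:
```python
from h import *
im=cv2.imread('pics/raw_top0.png')
a=cv2.resize(im[135:285,110:190],None,fx=4.5,fy=4.5,interpolation=cv2.INTER_CUBIC)  # left
b=cv2.resize(im[115:215,180:310],None,fx=3.3,fy=3.3,interpolation=cv2.INTER_CUBIC)
c=cv2.resize(im[115:195,310:400],None,fx=3.3,fy=3.3,interpolation=cv2.INTER_CUBIC)
o=np.zeros((600,800,3),np.uint8); a=a[:600]; o[:a.shape[0],:a.shape[1]]=a; o[:330,362:362+429]=b; o[332:332+264,362:362+297]=c
cv2.imwrite('pics/crop1.png',o)
```

```text
(no output)
```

View pics/crop1.png

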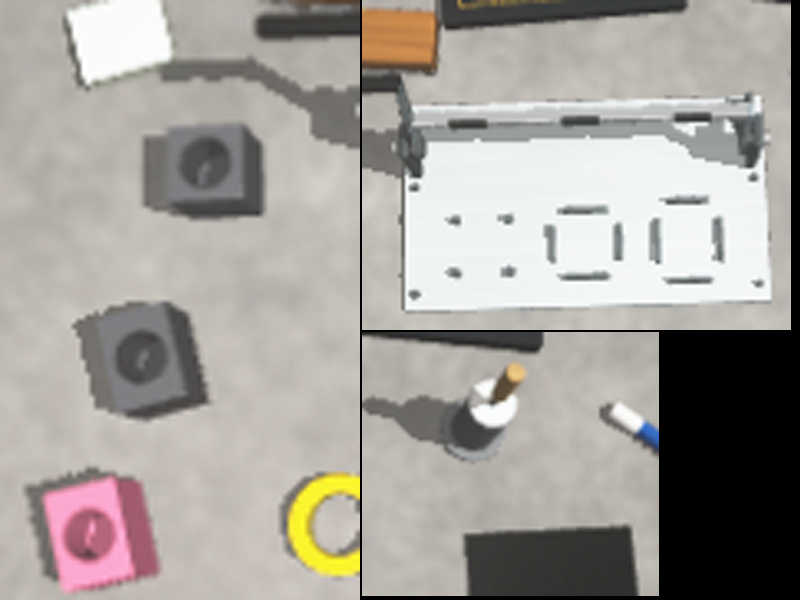

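Crop: the upper vase (about (157,172)) has an equal-sided top face, so it is the square one. The lower one (about (141,215)) is clearly longer one way, so it is the oblong. Pink is left alone. Next I compute poses.

Run:
```python
from h import *
C=cam("top"); L=lambda p:(np.array(p,float)/4.5)+[110,135]-0.4; B=lambda p:(np.array(p,float)-[362,0])/3.3+[180,115]-0.35
D=lambda p:(np.array(p,float)-[362,332])/3.3+[310,115]-0.35
np.set_printoptions(precision=4,suppress=True)
for n,q,b in (("sq",[(168,124),(243,124),(247,203),(166,202)],(205,165)),("ob",[(96,315),(170,303),(190,402),(112,416)],(141,357)),("pink",[(44,486),(118,475),(134,578),(64,592)],(89,534))):
    w=px2w(C,L(q),.06)[:,:2]; e=np.roll(w,-1,0)-w
    print(n,px2w(C,L([b]),.06)[0,:2],"corner mean",w.mean(0),"sides",np.linalg.norm(e,axis=1),"ang",np.degrees(np.arctan2(e[:,1],e[:,0])))
oc=px2w(C,B([(655,240),(718,240),(686,200),(688,281)]),.02)[:,:2]
sc=px2w(C,B([(549,244),(618,241),(582,209),(584,276)]),.02)[:,:2]
rc=px2w(C,B([(453,219),(505,218),(455,272),(508,271)]),.022)[:,:2]
P=np.array([rc.mean(0),sc.mean(0),oc.mean(0)]);print(P, np.linalg.norm(np.diff(P,axis=0),axis=1))
v=P[0]-P[2];print("nest y ang",np.degrees(np.arctan2(v[1],v[0])))
print("front corners",px2w(C,B([(405,309),(770,299)]),.01)[:,:2])
print("bar/handle",px2w(C,B([(590,102)]),.13))
# stand/brush
print("disc",px2w(C,D([(493,404)]),.088),"handletop",px2w(C,D([(516,373)]),.17),"standbase",px2w(C,D([(472,440)]),0))
m=np.array([(512,264),(587,261),(597,373),(520,376)])/1.5
print("mat",px2w(C,m,.004)[:,:2])
print("handle bar ends",px2w(C,np.array([(251,210),(289,212)])/1.5,.19))
```

```text
sq [0.5451 0.2892] corner mean [0.5463 0.2887] sides [0.0473 0.0504 0.0507 0.0497] ang [ -89.1752 -174.0091   90.1934    2.1006]
ob [0.4245 0.322 ] corner mean [0.4234 0.3214] sides [0.0463 0.0627 0.0485 0.0634] ang [ -79.7273 -165.3863  101.2824   12.5878]
pink [0.3163 0.3476] corner mean [0.3172 0.3471] sides [0.0458 0.063  0.0433 0.0654] ang [ -80.3836 -167.816   102.5112   14.3694]
[[ 0.5042  0.1222]
 [ 0.5082  0.0329]
 [ 0.5118 -0.0572]] [0.0894 0.0901]
nest y ang 92.40670232991891
front corners [[ 0.4485  0.1873]
 [ 0.4626 -0.1308]]
bar/handle [[0.6041 0.0266 0.13  ]]
disc [[ 0.6471 -0.251   0.088 ]] handletop [[ 0.6477 -0.2512  0.17  ]] standbase [[ 0.6397 -0.251   0.    ]]
mat [[ 0.5517 -0.2436]
 [ 0.5605 -0.3929]
 [ 0.3417 -0.4051]
 [ 0.3345 -0.2559]]
handle bar ends [[0.5988 0.2297 0.19  ]
 [0.5962 0.1657 0.19  ]]
```

Call:
{"op": "play_rows", "data": {"increments": [[[1,-0.8,0,0,0,-0.7,1],[1,-0.8,0,0,0,-0.7,1],[1,-0.8,0,0,0,-0.7,1],[1,-0.8,0,0,0,-0.7,1],[1,-0.8,0,0,0,-0.7,1],[1,-0.8,0,0,0,-0.7,1],[1,-0.8,0,0,0,-0.7,1],[1,-0.8,0,0,0,-0.7,1]]]}}

```text
time: 0.9
position: [0.3084, -0.4893, 0.2918]
tool_rot: [-2.306, -2.132, -0.0]
ft_force: [-0.1, 0.0, 0.0]
grip_width: 1.0
grip_force: 0.0
```

Call:
{"op": "play_rows", "data": {"increments": [[[1,0.9,0,0,0,-0.7,1],[1,0.9,0,0,0,-0.7,1],[1,0.9,0,0,0,-0.7,1],[1,0.9,0,0,0,-0.7,1],[1,0.9,0,0,0,-0.7,1],[1,0.9,0,0,0,-0.7,1],[1,0.9,0,0,0,-0.7,1],[1,0.9,0,0,0,-0.7,1]]]}}

```text
time: 1.7
position: [0.4063, -0.3971, 0.2917]
tool_rot: [-0.852, -3.023, -0.001]
ft_force: [-0.7, -0.4, 0.6]
grip_width: 0.997
grip_force: 0.0
```

Call:
{"op": "play_rows", "data": {"increments": [[[0,1,0,0,0,-0.38,1],[0,1,0,0,0,-0.38,1],[0,1,0,0,0,-0.38,1],[0,1,0,0,0,-0.38,1],[0,1,0,0,0,-0.38,1],[0,1,0,0,0,-0.38,1]]]}}

```text
time: 2.3
position: [0.4588, -0.3125, 0.2919]
tool_rot: [0.061, -3.14, -0.001]
ft_force: [0.1, -0.4, 0.3]
grip_width: 0.997
grip_force: 0.0
```

Call:
{"op": "play_rows", "data": {"increments": [[[-0.5,1,0,0,0,0,1],[-0.5,1,0,0,0,0,1],[-0.5,1,0,0,0,0,1]]]}}

```text
time: 2.6
position: [0.507, -0.2037, 0.2926]
tool_rot: [-0.076, 3.139, 0.005]
ft_force: [0.4, 0.3, 0.9]
grip_width: 1.001
grip_force: 0.0
```

Call:
{"op": "play_rows", "data": {"increments": [[[0,1,0,0,0,0,1],[0,1,0,0,0,0,1],[0,1,0,0,0,0,1]]]}}

```text
time: 2.9
position: [0.5007, -0.1024, 0.2928]
tool_rot: [-0.08, 3.14, 0.003]
ft_force: [0.4, -0.3, 0.3]
grip_width: 0.998
grip_force: 0.0
```

Call:
{"op": "play_rows", "data": {"increments": [[[0,1,0,0,0,0,1],[0,1,0,0,0,0,1],[0,1,0,0,0,0,1]]]}}

```text
time: 3.2
position: [0.4957, -0.0028, 0.2929]
tool_rot: [-0.081, 3.139, 0.004]
ft_force: [0.6, -0.6, -0.1]
grip_width: 1.003
grip_force: 0.0
```

Call:
{"op": "play_rows", "data": {"increments": [[[0,1,0,0,0,0,1],[0,1,0,0,0,0,1],[0,1,0,0,0,0,1],[0,1,0,0,0,0,1]]]}}

```text
time: 3.6
position: [0.4917, 0.0902, 0.2923]
tool_rot: [-0.07, 3.141, -0.001]
ft_force: [0.1, -0.7, -0.1]
grip_width: 1.0
grip_force: 0.0
```

Run:
```python
from h import *
import pickle
s=ctrl.get_state(); print(s["position"],s["tool_rot"],s["joint_positions"]); pickle.dump(s,open('s1.pkl','wb'))
shot("wrist","w1.png",s=1.5)
```

```text
[0.49169137 0.09019366 0.29231327] [-6.99288734e-02  3.14066289e+00 -8.33639279e-04] [ 0.62961409  0.04420671 -0.87701551  1.78911865  0.03561088  1.32431607
  1.35970818]
```

View pics/w1.png

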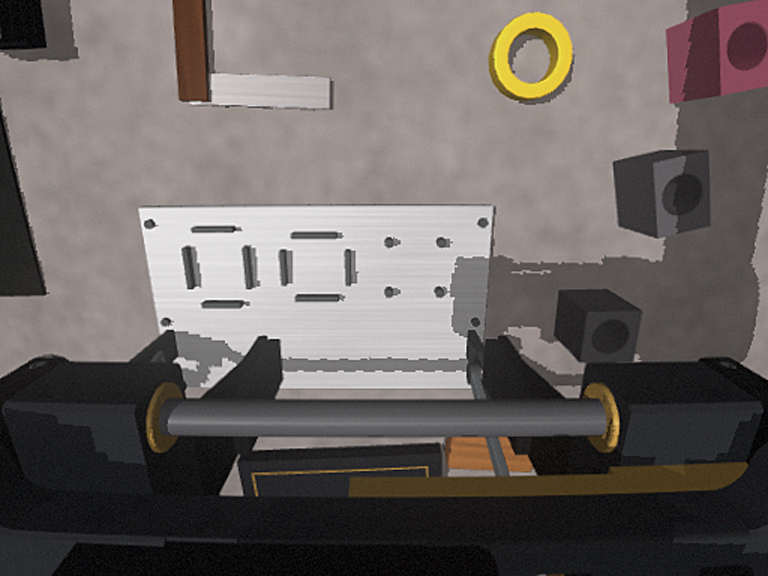

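Wrist view: pocket ribs around (220,267) and (317,267), pins around (415,267), oblong bore at (682,194), square bore at (610,336), in 1.5x pixels.

Run:
```python
from h import *
import pickle
np.set_printoptions(precision=4,suppress=True)
C=cam("wrist",pickle.load(open('s1.pkl','rb')))
g=lambda p,z:px2w(C,np.array(p,float)/1.5-.17,z)[:,:2]
o=g([(191,268),(250,267),(215,229),(224,304)],.02);s=g([(286,267),(350,267),(316,235),(319,297)],.02);r=g([(389,242),(441,242),(389,292),(439,292)],.022)
P=np.array([r.mean(0),s.mean(0),o.mean(0)]);print(P,np.linalg.norm(np.diff(P,axis=0),axis=1));v=P[0]-P[2];print(np.degrees(np.arctan2(v[1],v[0])))
print("front corners",g([(495,208),(139,206)],.01))
print("bores ob,sq",g([(682,194),(610,336)],.06))
q=g([(658,163),(709,150),(709,222),(663,238)],.06);e=np.roll(q,-1,0)-q;print("ob",q.mean(0),np.linalg.norm(e,axis=1),np.degrees(np.arctan2(e[:,1],e[:,0])))
q=g([(583,310),(640,305),(638,362),(585,362)],.06);e=np.roll(q,-1,0)-q;print("sq",q.mean(0),np.linalg.norm(e,axis=1),np.degrees(np.arctan2(e[:,1],e[:,0])))
```

```text
[[ 0.5023  0.1193]
 [ 0.5061  0.0329]
 [ 0.5106 -0.0556]] [0.0865 0.0886]
92.73193598337284
front corners [[ 0.4479  0.188 ]
 [ 0.4594 -0.1296]]
bores ob,sq [[0.4237 0.32  ]
 [0.5448 0.287 ]]
ob [0.4236 0.3224] [0.0403 0.0561 0.0384 0.0595] [ 107.6258   15.0316  -67.2174 -162.812 ]
sq [0.5442 0.2883] [0.0485 0.0538 0.0478 0.0491] [  97.679    11.7764  -88.0531 -166.7397]
```

Call:
{"op": "play_rows", "data": {"increments": [[[-0.57,1,0,0,0,0.05,1],[-0.57,1,0,0,0,0.05,1],[-0.57,1,0,0,0,0.05,1],[-0.57,1,0,0,0,0.05,1]]]}}

```text
time: 4.05
position: [0.5452, 0.1926, 0.2913]
tool_rot: [-0.055, -3.139, -0.003]
ft_force: [-0.1, 0.5, -0.6]
grip_width: 1.0
grip_force: 0.0
```

Call:
{"op": "play_rows", "data": {"increments": [[[0.06,0.95,0,0,0,0,1],[0.06,0.95,0,0,0,0,1],[0.06,0.95,0.2,0,0,0,1],[0.06,0.95,0.6,0,0,0,1],[0.06,0.95,0.9,0,0,0,1],[0.06,0.95,0.9,0,0,0,1]]]}}

```text
time: 4.65
position: [0.5407, 0.282, 0.1975]
tool_rot: [-0.062, -3.134, 0.01]
ft_force: [-0.4, -1.3, -0.4]
grip_width: 1.003
grip_force: 0.0
```

Run:
```python
from h import *
import pickle
s=ctrl.get_state(); print(s["position"],s["tool_rot"],s["joint_positions"]); pickle.dump(s,open('s2.pkl','wb'))
shot("wrist","w2.png",s=1.5)
```

```text
[0.54072049 0.28203484 0.19746853] [-0.06168561 -3.13380078  0.00980776] [ 0.19144791  0.45318385 -0.91060847  1.64140534  0.3742815   1.24262175
  0.73496677]
```

View pics/w2.png

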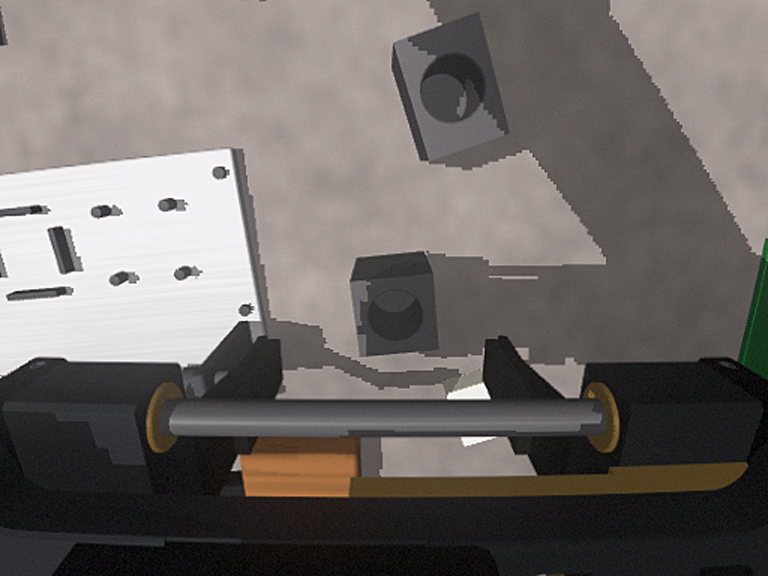

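Wrist close view: square bore at (395,314), oblong bore at (452,87).

Run:
```python
from h import *
import pickle
np.set_printoptions(precision=4,suppress=True)
C=cam("wrist",pickle.load(open('s2.pkl','rb')))
g=lambda p,z:px2w(C,np.array(p,float)/1.5-.17,z)[:,:2]
for n,b,q in (("sq",(395,314),[(358,282),(433,278),(438,349),(360,356)]),("ob",(452,87),[(404,40),(479,13),(509,132),(428,161)])):
    q=g(q,.06);e=np.roll(q,-1,0)-q;print(n,g([b],.06),q.mean(0),np.linalg.norm(e,axis=1),np.degrees(np.arctan2(e[:,1],e[:,0])))
s=ctrl.get_state();print(s["position"],Rn.from_rotvec(s["tool_rot"]).as_matrix()[:,0])
```

```text
sq [[0.5447 0.2885]] [0.5468 0.2897] [0.0427 0.0445 0.0471 0.0465] [ 91.0647   3.7245 -86.4268 178.2548]
ob [[0.424  0.3209]] [0.4246 0.3225] [0.0383 0.0582 0.0441 0.0592] [ 106.4693   16.4619  -72.6627 -169.1886]
[0.5418 0.2835 0.2004] [-0.9992  0.039   0.0034]
```

Call:
{"op": "play_rows", "data": {"increments": [[[0.02,0.03,0.3,0,0,0,1],[0.02,0.03,0.6,0,0,0,1],[0.02,0.03,0.9,0,0,0,1],[0.02,0.03,1,0,0,0,1],[0.02,0.03,1,0,0,0,1]]]}}

```text
time: 5.2
position: [0.5405, 0.289, 0.1025]
tool_rot: [-0.058, -3.141, 0.001]
ft_force: [-0.1, 0.7, 0.3]
grip_width: 0.997
grip_force: 0.0
```

Run:
```python
from h import *
s=ctrl.get_state();print(s["position"],Rn.from_rotvec(s["tool_rot"]).as_matrix()[:,0],s["ft_force"])
```

```text
[0.54046462 0.28899706 0.10252953] [-9.99314017e-01  3.70325591e-02  2.90599879e-04] [-0.1084217   0.68049678  0.29704961]
```

Call:
{"op": "play_rows", "data": {"increments": [[[0,0,0.11,0,0,0,1],[0,0,0.11,0,0,0,0],[0,0,0.11,0,0,0,-1],[0,0,0.11,0,0,0,-1],[0,0,0.11,0,0,0,-1],[0,0,0.11,0,0,0,-1],[0,0,0.11,0,0,0,-1],[0,0,0.11,0,0,0,-1]]], "squeeze": 20}}

```text
time: 6.0
position: [0.5398, 0.2895, 0.0914]
tool_rot: [-0.056, -3.141, 0.002]
ft_force: [-0.8, -2.1, 3.4]
grip_width: 0.561
grip_force: 19.5
```

Call:
{"op": "play_rows", "data": {"increments": [[[0,0,0,0,0,0,-1],[0,0,-0.3,0,0,0,-1],[0,0,-0.6,0,0,0,-1],[0,0,-0.9,0,0,0,-1],[0,0,-0.9,0,0,0,-1]]]}}

```text
time: 6.5
position: [0.5415, 0.2922, 0.185]
tool_rot: [0.055, 3.135, 0.007]
ft_force: [1.3, 0.4, -3.2]
grip_width: 0.563
grip_force: 19.4
```

Call:
{"op": "play_rows", "data": {"increments": [[[0.4,-0.5,0,0,0,-0.05,-1],[0.4,-0.5,0,0,0,-0.05,-1],[0.4,-0.5,0,0,0,-0.05,-1]]]}}

```text
time: 6.8
position: [0.4963, 0.239, 0.1789]
tool_rot: [0.065, -3.138, 0.005]
ft_force: [0.3, 0.7, -2.7]
grip_width: 0.563
grip_force: 19.4
```

Call:
{"op": "play_rows", "data": {"increments": [[[0.05,-0.5,0,0,0,0,-1],[0.05,-1,0,0,0,0,-1],[0.05,-1,0,0,0,0,-1]]]}}

```text
time: 7.1
position: [0.4991, 0.1328, 0.1797]
tool_rot: [0.05, -3.14, 0.009]
ft_force: [0.9, -0.9, -3.3]
grip_width: 0.56
grip_force: 19.4
```

Call:
{"op": "play_rows", "data": {"increments": [[[0,-0.5,0,0,0,0,-1],[0,-1,0,0,0,0,-1],[0,-1,0,0,0,0,-1],[0,-1,0.2,0,0,0,-1],[0,-1,0.4,0,0,0,-1],[0,-1,0.4,0,0,0,-1]]]}}

```text
time: 7.7
position: [0.5003, 0.042, 0.1385]
tool_rot: [0.068, -3.136, -0.003]
ft_force: [-0.7, 0.2, -2.8]
grip_width: 0.561
grip_force: 19.4
```

Run:
```python
from h import *
import pickle
s=ctrl.get_state();pickle.dump(s,open('s3.pkl','wb'));print(s["position"],Rn.from_rotvec(s["tool_rot"]).as_matrix()[:,0],s["joint_positions"])
shot("wrist","w3.png",s=1.5)
```

```text
[0.50030146 0.04195316 0.13849148] [-0.99904812 -0.04336409  0.00473381] [ 0.70274168  0.2600089  -0.92151833  1.95996688  0.23697608  1.03910901
  1.28917952]
```

View pics/w3.png

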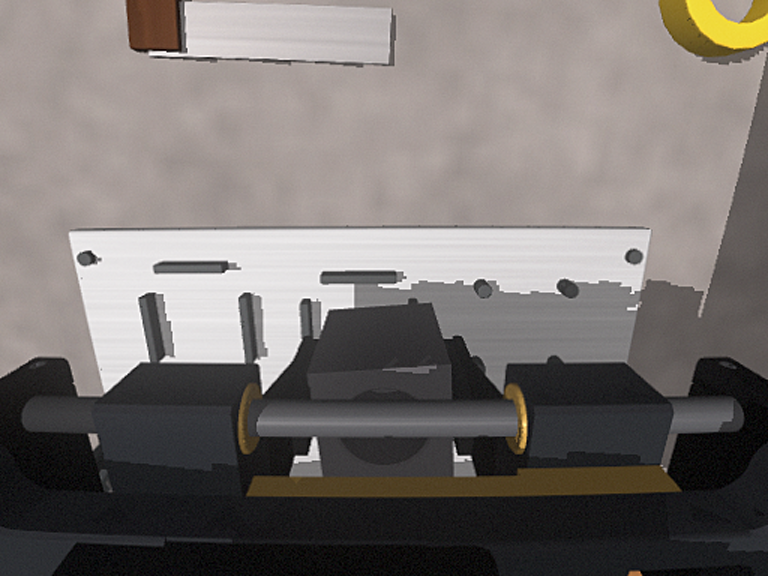

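Run:
```python
from h import *
import pickle
np.set_printoptions(precision=4,suppress=True)
s=pickle.load(open('s3.pkl','rb'));C=cam("wrist",s)
g=lambda p,z:px2w(C,np.array(p,float)/1.5-.17,z)[:,:2]
a=g([(650,229),(70,231)],.01);print("corners",a,a.mean(0))
print("front ribs mid sq, ob",g([(359,277),(191,267)],.02),"left ribs sq, ob",g([(310,315),(152,320),(247,320)],.02))
z=s["position"][2]-.091
print("vase top front edge",g([(310,373),(452,368)],z+.06),"bottom",g([(332,310),(433,303)],z))
s=ctrl.get_state();print(s["position"],Rn.from_rotvec(s["tool_rot"]).as_matrix()[:,0])
```

```text
corners [[ 0.4462  0.1842]
 [ 0.4606 -0.129 ]] [0.4534 0.0276]
front ribs mid sq, ob [[ 0.4771  0.0291]
 [ 0.4754 -0.0587]] left ribs sq, ob [[ 0.4994  0.0034]
 [ 0.5063 -0.0833]
 [ 0.5038 -0.0308]]
vase top front edge [[0.4854 0.0177]
 [0.4816 0.0641]] bottom [[0.4856 0.0182]
 [0.4802 0.0647]]
[0.5012 0.0423 0.1399] [-0.999  -0.0439  0.0027]
```

Call:
{"op": "play_rows", "data": {"increments": [[[0,-0.1,0,0,0,0,-1],[0,-0.1,0,0,0,0,-1],[0,-0.1,0.1,0,0,0,-1],[0,-0.1,0.2,0,0,0,-1],[0,-0.1,0.2,0,0,0,-1],[0,-0.1,0.2,0,0,0,-1]]]}}

```text
time: 8.35
position: [0.5018, 0.0317, 0.1207]
tool_rot: [0.068, -3.14, -0.0]
ft_force: [-0.1, 0.3, -3.4]
grip_width: 0.562
grip_force: 19.4
```

Run:
```python
from h import *
s=ctrl.get_state();print(s["position"],Rn.from_rotvec(s["tool_rot"]).as_matrix()[:,0],s["ft_force"])
```

```text
[0.50179475 0.03174893 0.1207407 ] [-0.9990485  -0.04359992  0.00107257] [-0.07792507  0.32074755 -3.39482129]
```

Lower slowly and watch the force.

Call:
{"op": "play_rows", "data": {"increments": [[[0,0,0.05,0,0,0,-1],[0,0,0.09,0,0,0,-1],[0,0,0.13,0,0,0,-1],[0,0,0.16,0,0,0,-1],[0,0,0.16,0,0,0,-1]]]}}

```text
time: 8.85
position: [0.5021, 0.031, 0.1047]
tool_rot: [0.067, -3.14, 0.001]
ft_force: [0.6, -2.0, -3.6]
grip_width: 0.561
grip_force: 19.4
```

Call:
{"op": "play_rows", "data": {"increments": [[[0,0,0.02,0,0,0,-1],[0,0,0.04,0,0,0,-1],[0,0,0.04,0,0,0,-1]]]}}

```text
time: 9.15
position: [0.5024, 0.0311, 0.1013]
tool_rot: [-0.068, 3.141, -0.001]
ft_force: [0.3, -3.2, -1.7]
grip_width: 0.563
grip_force: 19.3
```

Call:
{"op": "play_rows", "data": {"increments": [[[0,0,0,0,0,0,0.8],[0,0,0,0,0,0,0.8],[0,0,0,0,0,0,0.8],[0,0,-0.5,0,0,0,0.8],[0,0,-0.9,0,0,0,1],[0,0,-0.9,0,0,0,1]]]}}

```text
time: 9.75
position: [0.5056, 0.0328, 0.1966]
tool_rot: [-0.069, 3.131, -0.002]
ft_force: [0.6, 0.0, -0.0]
grip_width: 0.966
grip_force: 0.0
```

Run:
```python
from h import *
import pickle
s=ctrl.get_state();pickle.dump(s,open('s4.pkl','wb'));print(s["position"],Rn.from_rotvec(s["tool_rot"]).as_matrix()[:,0],s["joint_positions"])
shot("top","t4.png",(100,100,310,230),3.7)
```

```text
[0.50556674 0.03283571 0.1965559 ] [-0.99898583 -0.04395011 -0.0097823 ] [ 0.76974921  0.17461084 -0.95284356  1.9020138   0.15971148  1.13302479
  1.37211207]
```

View pics/t4.png

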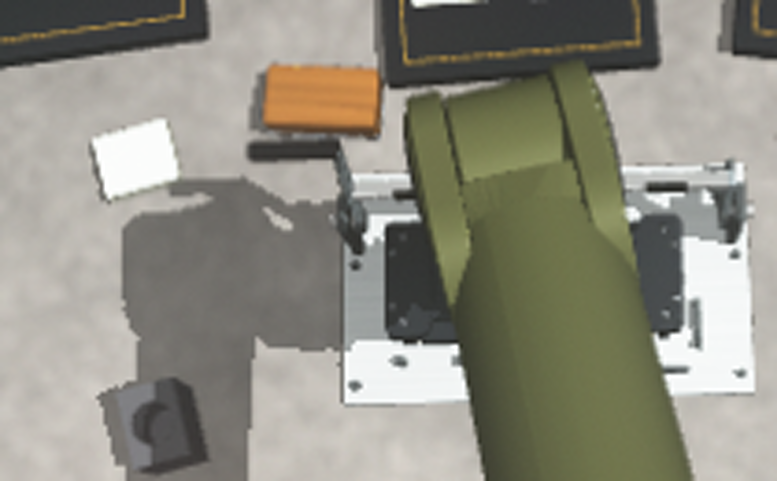

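Call:
{"op": "play_rows", "data": {"increments": [[[0.22,0.5,0,0,0,0,1],[0.22,1,0,0,0,0,1],[0.22,1,0,0,0,0,1]]]}}

```text
time: 10.1
position: [0.4736, 0.1374, 0.191]
tool_rot: [0.083, -3.14, -0.005]
ft_force: [0.2, 0.7, -0.3]
grip_width: 0.999
grip_force: 0.0
```

Call:
{"op": "play_rows", "data": {"increments": [[[0.22,0.5,0,0,0,0,1],[0.22,1,0,0,0,0,1],[0.22,1,0,0,0,0,1]]]}}

```text
time: 10.4
position: [0.4467, 0.2364, 0.1911]
tool_rot: [0.084, -3.14, -0.007]
ft_force: [0.2, -0.1, 0.3]
grip_width: 0.998
grip_force: 0.0
```

Call:
{"op": "play_rows", "data": {"increments": [[[0.23,0.5,0,0,0,-0.12,1],[0.23,0.92,0,0,0,-0.12,1],[0.23,0.92,0,0,0,-0.12,1],[0.23,0.92,0,0,0,-0.12,1],[0.23,0.92,0,0,0,-0.12,1]]]}}

```text
time: 10.9
position: [0.423, 0.3189, 0.1903]
tool_rot: [0.361, -3.119, 0.002]
ft_force: [0.2, 0.5, 0.2]
grip_width: 0.999
grip_force: 0.0
```

Run:
```python
from h import *
import pickle
s=ctrl.get_state();pickle.dump(s,open('s5.pkl','wb'));print(s["position"],Rn.from_rotvec(s["tool_rot"]).as_matrix()[:,0],s["joint_positions"])
shot("wrist","w5.png",s=1.5)
```

```text
[0.42300723 0.31886697 0.19033498] [-0.97360094 -0.22825177  0.00152806] [ 0.27496962  0.32089113 -1.11146795  1.84541698  0.3122111   1.16995836
  0.85988925]
```

View pics/w5.png

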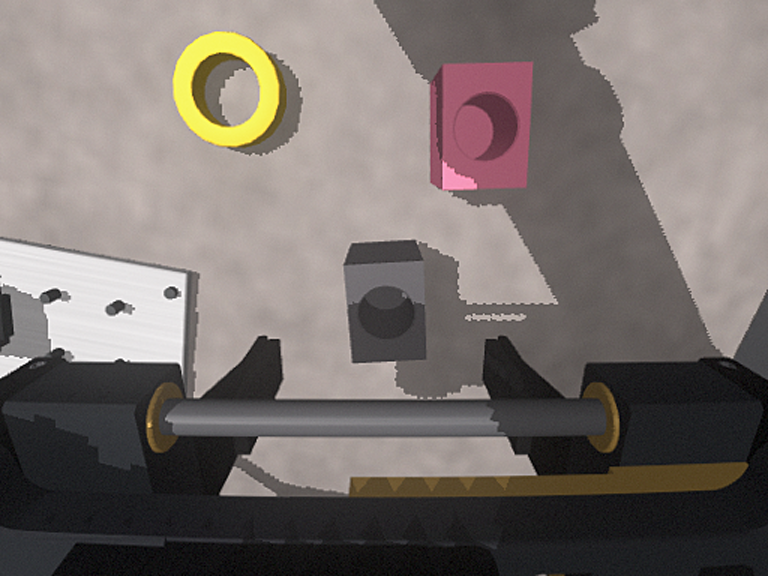

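Wrist view: the oblong bore is at (387,312) and nearly aligned with the jaws. Pink is untouched at (485,125).

Run:
```python
from h import *
import pickle
np.set_printoptions(precision=4,suppress=True)
st=pickle.load(open('s5.pkl','rb'));C=cam("wrist",st)
g=lambda p,z:px2w(C,np.array(p,float)/1.5-.17,z)[:,:2]
q=g([(345,265),(424,264),(427,358),(352,362)],.06);e=np.roll(q,-1,0)-q;print(g([(387,312)],.06),q.mean(0),np.linalg.norm(e,axis=1),np.degrees(np.arctan2(e[:,1],e[:,0])))
s=ctrl.get_state();p=s["position"];R=Rn.from_rotvec(s["tool_rot"]).as_matrix();print(p,R[:,0])
print("delta tool to bore@TCP z .091", R.T@(np.r_[g([(387,312)],.06)[0],.091]-p))
```

```text
[[0.4229 0.3216]] [0.4241 0.3219] [0.043  0.0568 0.0441 0.0588] [ 103.9843   16.7377  -73.3722 -164.3288]
[0.4234 0.3185 0.1905] [-0.9739 -0.227   0.001 ]
delta tool to bore@TCP z .091 [-0.0004  0.0033  0.0995]
```

Call:
{"op": "play_rows", "data": {"increments": [[[0,0.03,0.3,0,0,-0.02,1],[0,0.03,0.6,0,0,-0.02,1],[0,0.03,0.85,0,0,-0.02,1],[0,0.03,1,0,0,-0.02,1],[0,0.03,1,0,0,-0.02,0],[0,0.03,1,0,0,-0.02,-1],[0,0.03,1,0,0,-0.02,-1],[0,0.03,1,0,0,-0.02,-1]]], "squeeze": 20}}

```text
time: 11.75
position: [0.4227, 0.3237, 0.0924]
tool_rot: [-0.411, 3.112, 0.001]
ft_force: [-0.1, -0.1, -1.1]
grip_width: 0.723
grip_force: 0.0
```

Call:
{"op": "play_rows", "data": {"increments": [[[0,0,0,0,0,0,-1],[0,0,0,0,0,0,-1],[0,0,0,0,0,0,-1]]]}}

```text
time: 12.05
position: [0.4223, 0.3227, 0.0915]
tool_rot: [-0.412, 3.114, -0.002]
ft_force: [-0.2, -2.8, 3.6]
grip_width: 0.506
grip_force: 20.0
```

Call:
{"op": "play_rows", "data": {"increments": [[[0,0,-0.4,0,0,0,-1],[0,0,-0.8,0,0,0,-1],[0,0,-0.95,0,0,0,-1],[0,0,-0.95,0,0,0,-1]]]}}

```text
time: 12.45
position: [0.4228, 0.3241, 0.1878]
tool_rot: [-0.411, 3.111, 0.002]
ft_force: [1.0, -0.2, -3.6]
grip_width: 0.506
grip_force: 20.0
```

Call:
{"op": "play_rows", "data": {"increments": [[[0,-0.5,0,0,0,0.14,-1],[0,-1,0,0,0,0.14,-1],[0,-1,0,0,0,0.14,-1],[0,-1,0,0,0,0.14,-1]]]}}

```text
time: 12.85
position: [0.4478, 0.224, 0.1841]
tool_rot: [0.061, -3.138, 0.002]
ft_force: [-0.4, 0.4, -2.3]
grip_width: 0.499
grip_force: 20.0
```

Call:
{"op": "play_rows", "data": {"increments": [[[-0.2,-0.5,0,0,0,0,-1],[-0.2,-1,0,0,0,0,-1],[-0.2,-1,0,0,0,0,-1]]]}}

```text
time: 13.15
position: [0.4725, 0.1209, 0.1843]
tool_rot: [0.055, -3.138, 0.006]
ft_force: [-0.4, -0.7, -2.4]
grip_width: 0.506
grip_force: 20.0
```

Call:
{"op": "play_rows", "data": {"increments": [[[-0.2,-0.5,0,0,0,0,-1],[-0.2,-1,0,0,0,0,-1],[-0.2,-1,0,0,0,0,-1]]]}}

```text
time: 13.45
position: [0.4965, 0.0222, 0.1845]
tool_rot: [0.056, -3.138, 0.004]
ft_force: [0.6, -1.1, -2.7]
grip_width: 0.502
grip_force: 20.0
```

Call:
{"op": "play_rows", "data": {"increments": [[[-0.11,-0.5,0,0,0,0,-1],[-0.11,-0.85,0,0,0,0,-1],[-0.11,-0.85,0,0,0,0,-1],[-0.11,-0.85,0.2,0,0,0,-1],[-0.11,-0.85,0.4,0,0,0,-1],[-0.11,-0.85,0.4,0,0,0,-1],[-0.11,-0.85,0.4,0,0,0,-1]]]}}

```text
time: 14.15
position: [0.5108, -0.0541, 0.1456]
tool_rot: [0.072, -3.139, -0.002]
ft_force: [-0.0, 0.5, -2.1]
grip_width: 0.502
grip_force: 20.0
```

Run:
```python
from h import *
import pickle
s=ctrl.get_state();pickle.dump(s,open('s6.pkl','wb'));print(s["position"],Rn.from_rotvec(s["tool_rot"]).as_matrix()[:,0],s["joint_positions"])
shot("wrist","w6.png",s=1.5)
```

```text
[ 0.51078586 -0.05405538  0.14563039] [-0.99896025 -0.04555782  0.0017035 ] [ 0.88250422  0.27685451 -0.92068386  1.92905475  0.25076304  1.05769791
  1.47151646]
```

View pics/w6.png

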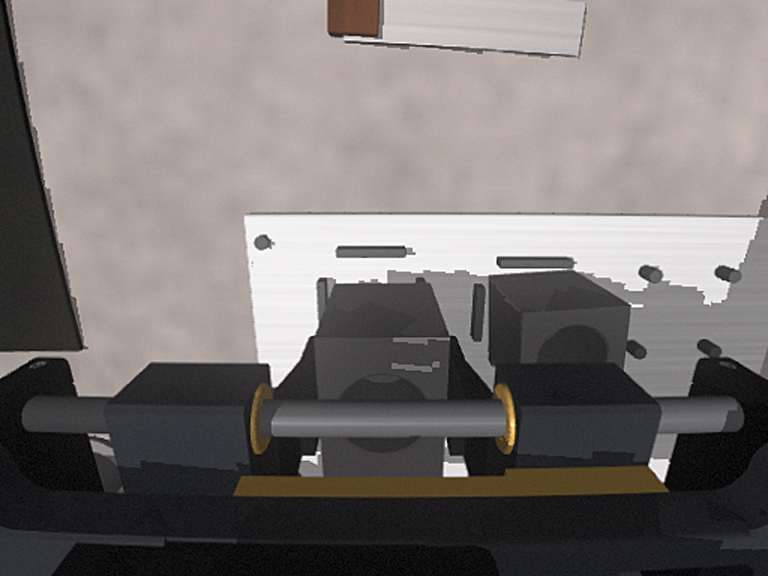

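Run:
```python
from h import *
import pickle
np.set_printoptions(precision=4,suppress=True)
s=pickle.load(open('s6.pkl','rb'));C=cam("wrist",s)
g=lambda p,z:px2w(C,np.array(p,float)/1.5-.17,z)[:,:2]
print("front ribs ob, sq",g([(371,251),(535,261)],.02),"left ribs ob, sq",g([(323,292),(478,312)],.02),"corner",g([(246,213)],.01))
z=s["position"][2]-.091
print("vase top front edge",g([(316,337),(448,337)],z+.06),"bottom",g([(335,284),(432,283)],z))
print("sq bore",g([(575,350)],.07))
s=ctrl.get_state();print(s["position"],Rn.from_rotvec(s["tool_rot"]).as_matrix()[:,0])
```

```text
front ribs ob, sq [[ 0.4754 -0.0614]
 [ 0.4767  0.0265]] left ribs ob, sq [[ 0.4994 -0.0866]
 [ 0.5071 -0.0009]] corner [[ 0.4597 -0.1298]]
vase top front edge [[ 0.483  -0.0763]
 [ 0.4811 -0.0344]] bottom [[ 0.4837 -0.0766]
 [ 0.4813 -0.0326]]
sq bore [[0.5047 0.0314]]
[ 0.5115 -0.0544  0.1464] [-0.999  -0.0452 -0.    ]
```

Call:
{"op": "play_rows", "data": {"increments": [[[0.01,-0.05,0,0,0,0,-1],[0.01,-0.05,0.1,0,0,0,-1],[0.01,-0.05,0.2,0,0,0,-1],[0.01,-0.05,0.25,0,0,0,-1],[0.01,-0.05,0.25,0,0,0,-1]]]}}

```text
time: 14.7
position: [0.5096, -0.0607, 0.12]
tool_rot: [0.068, -3.139, -0.001]
ft_force: [0.0, 0.2, -2.7]
grip_width: 0.502
grip_force: 20.0
```

Call:
{"op": "play_rows", "data": {"increments": [[[0,0,0.05,0,0,0,-1],[0,0,0.09,0,0,0,-1],[0,0,0.13,0,0,0,-1],[0,0,0.16,0,0,0,-1],[0,0,0.16,0,0,0,-1]]]}}

```text
time: 15.2
position: [0.5101, -0.0608, 0.1048]
tool_rot: [0.068, -3.14, -0.0]
ft_force: [0.1, -0.1, -2.5]
grip_width: 0.504
grip_force: 20.0
```

Call:
{"op": "play_rows", "data": {"increments": [[[0,0,0.02,0,0,0,-1],[0,0,0.04,0,0,0,-1],[0,0,0.04,0,0,0,-1]]]}}

```text
time: 15.5
position: [0.5107, -0.0608, 0.1015]
tool_rot: [-0.068, 3.14, -0.0]
ft_force: [-0.3, 0.4, 0.8]
grip_width: 0.51
grip_force: 20.0
```

Call:
{"op": "play_rows", "data": {"increments": [[[0,0,0,0,0,0,0.5],[0,0,0,0,0,0,0.6],[0,0,0,0,0,0,0.6],[0,0,-0.5,0,0,0,0.6],[0,0,-1,0,0,0,0.6],[0,0,-1,0,0,0,0.6]]]}}

```text
time: 16.1
position: [0.5145, -0.0606, 0.2076]
tool_rot: [-0.068, 3.13, -0.006]
ft_force: [0.5, 0.3, 0.4]
grip_width: 0.795
grip_force: 0.0
```

Call:
{"op": "play_rows", "data": {"increments": [[[0,0,-0.5,0,0,0,0],[0,0,-0.9,0,0,0,-0.2],[0,0,-0.9,0,0,0,-0.2]]]}}

```text
time: 16.4
position: [0.5133, -0.0606, 0.2966]
tool_rot: [-0.068, 3.132, -0.006]
ft_force: [-0.2, 0.0, -1.1]
grip_width: 0.606
grip_force: 0.0
```

Run:
```python
from h import *
import pickle
s=ctrl.get_state();pickle.dump(s,open('s7.pkl','wb'));print(s["position"],Rn.from_rotvec(s["tool_rot"]).as_matrix()[:,0],s["joint_positions"])
shot("wrist","w7.png",s=1.5)
```

```text
[ 0.51327405 -0.06059709  0.29664511] [-0.99902283 -0.04322495 -0.0092186 ] [ 0.99307021  0.09649457 -0.971449    1.75038119  0.08527322  1.32803158
  1.61803778]
```

View pics/w7.png

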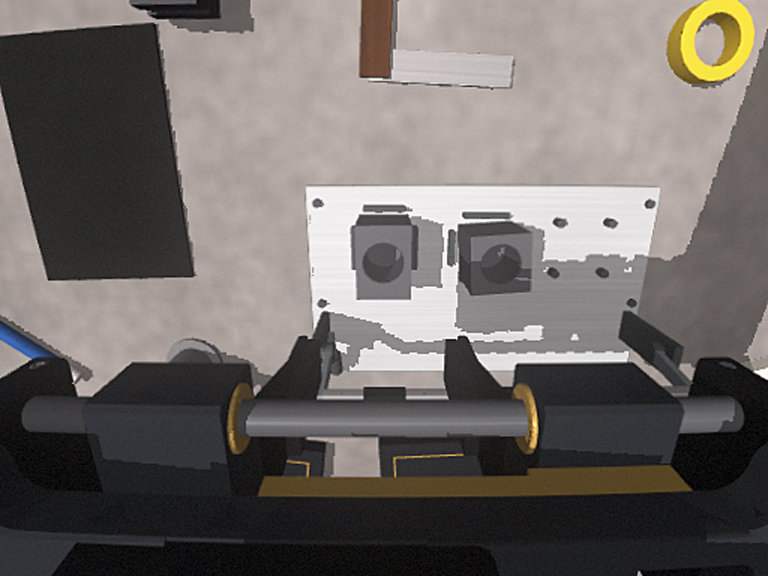

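Run:
```python
from h import *
im=cv2.imread('pics/raw_w7.png')[115:250,200:440]
cv2.imwrite('pics/c7.png',cv2.resize(im,None,fx=3.3,fy=3.3,interpolation=cv2.INTER_CUBIC))
```

```text
(no output)
```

View pics/c7.png

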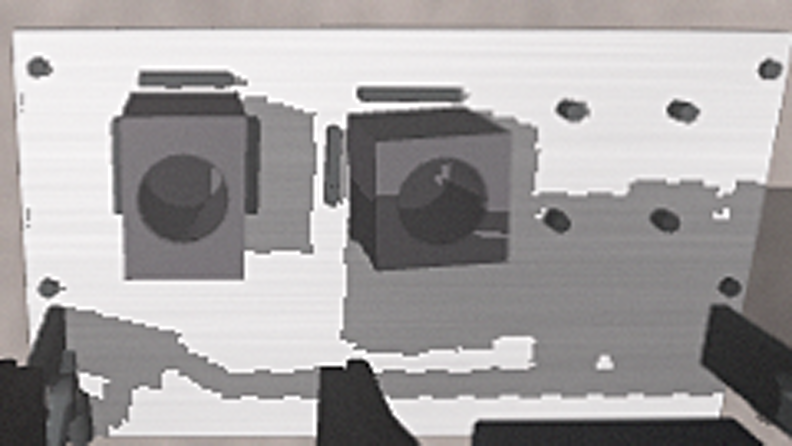

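Crop: both vases sit between their ribs, oblong bore at (183,197), square bore at (443,200) with a slight yaw. Now the clamp handle.

Call:
{"op": "play_rows", "data": {"increments": [[[-0.32,0.87,-0.15,0,0,0.7,0],[-0.32,0.87,-0.15,0,0,0.7,0],[-0.32,0.87,-0.15,0,0,0.7,0],[-0.32,0.87,-0.15,0,0,0.7,0],[-0.32,0.87,-0.15,0,0,0.7,0],[-0.32,0.87,-0.15,0,0,0.7,0],[-0.32,0.87,-0.15,0,0,0.7,0],[-0.32,0.87,-0.15,0,0,0.7,0]]]}}

```text
time: 17.25
position: [0.538, 0.0274, 0.3045]
tool_rot: [-1.589, -2.708, 0.002]
ft_force: [0.1, 0.5, 0.0]
grip_width: 0.501
grip_force: 0.0
```

Call:
{"op": "play_rows", "data": {"increments": [[[0.63,0.68,0,0,0,0.3,0],[0.63,0.68,0,0,0,0.3,0],[0.63,0.68,0,0,0,0.3,0],[0.63,0.68,0,0,0,0.3,0],[0.63,0.68,0,0,0,0.3,0],[0.63,0.68,0,0,0,0.3,0]]]}}

```text
time: 17.85
position: [0.5665, 0.1154, 0.305]
tool_rot: [-2.17, -2.27, 0.003]
ft_force: [0.8, -0.4, 0.8]
grip_width: 0.497
grip_force: 0.0
```

Call:
{"op": "play_rows", "data": {"increments": [[[0.87,0.33,0,0,0,0,0],[0.87,0.33,0,0,0,0,0],[0.87,0.33,0,0,0,0,0],[0.87,0.33,0,0,0,0,0],[0.87,0.33,0,0,0,0,0]]]}}

```text
time: 18.35
position: [0.5963, 0.2024, 0.3057]
tool_rot: [2.174, 2.267, -0.002]
ft_force: [0.0, 0.1, 0.5]
grip_width: 0.499
grip_force: 0.0
```

Run:
```python
from h import *
import pickle
np.set_printoptions(precision=4,suppress=True)
C=cam("wrist",pickle.load(open('s7.pkl','rb')))
print("bores sq, ob",px2w(C,[(200+443/3.3-.35,115+200/3.3-.35),(200+183/3.3-.35,115+197/3.3-.35)],.07))
s=ctrl.get_state();pickle.dump(s,open('s8.pkl','wb'));print(s["position"],Rn.from_rotvec(s["tool_rot"]).as_matrix()[:,0],s["joint_positions"])
shot("top","t8.png",(150,90,300,220),4.5)
```

```text
bores sq, ob [[ 0.5085  0.031   0.07  ]
 [ 0.5116 -0.0614  0.07  ]]
[0.5963 0.2024 0.3057] [-0.0421  0.9991 -0.0015] [ 0.3077  0.3987 -0.8905  1.461   0.3108  1.4299 -0.5459]
```

View pics/t8.png

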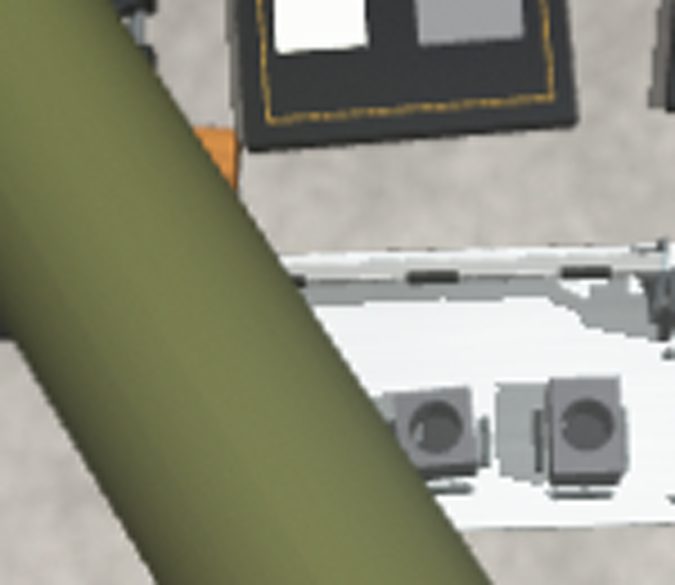

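Top crop: both vases are in the nest at (437,427) and (585,424). The handle is hidden under the arm. Descend to straddle it and feel for it with a 3 N close.

Call:
{"op": "play_rows", "data": {"increments": [[[0,0,0.2,0,0,0,0],[0,0,0.4,0,0,0,0],[0,0,0.6,0,0,0,0],[0,0,0.6,0,0,0,0]]], "squeeze": 3}}

```text
time: 18.8
position: [0.5952, 0.2011, 0.2435]
tool_rot: [-2.175, -2.265, 0.008]
ft_force: [-0.1, 0.8, -0.8]
grip_width: 0.497
grip_force: 0.0
```

Call:
{"op": "play_rows", "data": {"increments": [[[0,0,0,0,0,0,-0.3],[0,0,0,0,0,0,-1],[0,0,0,0,0,0,-1],[0,0,0,0,0,0,-1],[0,0,0,0,0,0,-1],[0,0,0,0,0,0,-1]]]}}

```text
time: 19.4
position: [0.5971, 0.2043, 0.2469]
tool_rot: [2.172, 2.268, 0.004]
ft_force: [2.9, 0.6, 1.5]
grip_width: 0.16
grip_force: 3.0
```

Call:
{"op": "play_rows", "data": {"increments": [[[0,0,0,0,0,0,-0.4],[0,-0.15,-0.01,0,0,0,-0.4],[0,-0.3,-0.02,0,0,0,-0.4],[0,-0.45,0,0,0,0,-0.4],[0,-0.6,0.04,0,0,0,-0.4],[0,-0.75,0.11,0,0,0,-0.4],[0,-0.86,0.17,0,0,0,-0.4],[0,-0.96,0.24,0,0,0,-0.4]]]}}

```text
time: 20.2
position: [0.4999, 0.2001, 0.2226]
tool_rot: [2.172, 2.268, 0.001]
ft_force: [1.7, 0.2, 1.2]
grip_width: 0.299
grip_force: 0.7
```

Run:
```python
from h import *
import pickle
s=ctrl.get_state();pickle.dump(s,open('s9.pkl','wb'));print(s["position"],s["ft_force"],s["grip_force"])
```

```text
[0.49994521 0.20012492 0.22259829] [1.72691821 0.18251467 1.19551456] 0.7110654353164136
```

Call:
{"op": "play_rows", "data": {"increments": [[[0,-0.07,0.06,0,0,0,-0.4],[0,-0.14,0.12,0,0,0,-0.4],[0,-0.23,0.24,0,0,0,-0.4],[0,-0.31,0.36,0,0,0,-0.4],[0,-0.37,0.5,0,0,0,-0.4],[0,-0.42,0.64,0,0,0,-0.4],[0,-0.44,0.8,0,0,0,-0.4],[0,-0.45,0.93,0,0,0,-0.4]]]}}

```text
time: 21.0
position: [0.4545, 0.1978, 0.1276]
tool_rot: [-2.172, -2.269, 0.002]
ft_force: [-0.8, 0.4, -0.8]
grip_width: 0.3
grip_force: 0.0
```

Call:
{"op": "play_rows", "data": {"increments": [[[0,0,0,0,0,0,-0.4],[0,0,0,0,0,0,-1],[0,0,0,0,0,0,-1],[0,0,0,0,0,0,-1]]]}}

```text
time: 21.4
position: [0.4559, 0.1984, 0.1299]
tool_rot: [2.172, 2.268, 0.002]
ft_force: [0.4, 0.9, -0.5]
grip_width: 0.158
grip_force: 3.0
```

Call:
{"op": "play_rows", "data": {"increments": [[[0,0,0,0,0,0,0],[0,0,0,0,0,0,0],[0,0,0,0,0,0,0],[0,0,-0.5,0,0,0,0],[0,0,-1,0,0,0,0],[0,0,-1,0,0,0,0]]]}}

```text
time: 22.0
position: [0.4583, 0.2001, 0.2354]
tool_rot: [2.168, 2.264, 0.014]
ft_force: [0.9, 0.3, -0.8]
grip_width: 0.49
grip_force: 0.0
```

Call:
{"op": "play_rows", "data": {"increments": [[[-0.5,0.5,-0.7,0,0,0,0],[-0.5,0.5,-0.7,0,0,0,0],[-0.5,0.5,-0.7,0,0,0,0]]]}}

```text
time: 22.3
position: [0.5125, 0.1461, 0.3032]
tool_rot: [2.178, 2.256, 0.009]
ft_force: [0.3, 0.4, 0.6]
grip_width: 0.5
grip_force: 0.0
```

Call:
{"op": "play_rows", "data": {"increments": [[[-1,0.3,0,0,0,-0.7,0],[-1,0.3,0,0,0,-0.7,0],[-1,0.3,0,0,0,-0.7,0],[-1,0.3,0,0,0,-0.7,0],[-1,0.3,0,0,0,-0.7,0],[-1,0.3,0,0,0,-0.7,0],[-1,0.3,0,0,0,-0.7,0],[-1,0.3,0,0,0,-0.7,0]]]}}

```text
time: 23.1
position: [0.5411, 0.052, 0.2985]
tool_rot: [-0.659, -3.071, 0.0]
ft_force: [-0.5, 0.9, -0.6]
grip_width: 0.501
grip_force: 0.0
```

Call:
{"op": "play_rows", "data": {"increments": [[[-0.87,-0.7,0,0,0,-0.3,0],[-0.87,-0.7,0,0,0,-0.3,0],[-0.87,-0.7,0,0,0,-0.3,0],[-0.87,-0.7,0,0,0,-0.3,0],[-0.87,-0.7,0,0,0,-0.3,0]]]}}

```text
time: 23.6
position: [0.5911, -0.0465, 0.2986]
tool_rot: [0.066, -3.14, -0.003]
ft_force: [-0.3, 0.1, -0.6]
grip_width: 0.499
grip_force: 0.0
```

Call:
{"op": "play_rows", "data": {"increments": [[[-0.23,-0.5,0,0,0,0,0],[-0.23,-1,0,0,0,0,0],[-0.23,-1,0,0,0,0,0],[-0.23,-1,0,0,0,0,0]]]}}

```text
time: 24.0
position: [0.6186, -0.147, 0.299]
tool_rot: [0.063, -3.14, -0.001]
ft_force: [-0.0, 1.4, -0.2]
grip_width: 0.5
grip_force: 0.0
```

Call:
{"op": "play_rows", "data": {"increments": [[[-0.23,-0.5,0,0,0,0,0],[-0.23,-1,0,0,0,0,0],[-0.23,-1,0,0,0,0,0],[-0.23,-1,0,0,0,0,0],[-0.23,-1,0,0,0,0,0]]]}}

```text
time: 24.5
position: [0.6467, -0.2418, 0.2999]
tool_rot: [-0.074, 3.14, 0.003]
ft_force: [0.1, -0.2, -0.2]
grip_width: 0.5
grip_force: 0.0
```

Run:
```python
from h import *
import pickle
np.set_printoptions(precision=4,suppress=True)
s=ctrl.get_state();pickle.dump(s,open('s10.pkl','wb'));print(s["position"],Rn.from_rotvec(s["tool_rot"]).as_matrix()[:,0],s["joint_positions"])
shot("wrist","w10.png",s=1.5); C=cam("wrist",s); print("expect px top, disc",w2px(C,[[.647,-.251,.17],[.647,-.251,.086]]))
shot("top","t10.png",(170,100,300,220),4.5)
im=cv2.imread('pics/raw_w10.png').astype(int)
m=((im[...,2]-im[...,0])>50)
n,l,st,ce=cv2.connectedComponentsWithStats(m.astype(np.uint8)); print([(st[i],ce[i]) for i in range(1,n) if st[i,4]>40])
```

```text
[ 0.6467 -0.2418  0.2999] [-0.9989 -0.0471 -0.0007] [ 0.9093  0.5477 -0.8885  1.3011  0.4162  1.4811  1.6777]
expect px top, disc [[243.3887 206.9295]
 [246.1366 180.516 ]]
[(array([234, 182,  17,  33, 245], dtype=int32), array([241.0653, 203.8041])), (array([221, 229,  68,   9,  96], dtype=int32), array([254.8646, 232.6458])), (array([435, 229,  52,   4,  57], dtype=int32), array([462.0351, 230.8947])), (array([493, 228,  15,  20,  57], dtype=int32), array([502.193 , 234.2456])), (array([386, 234,  28,   8,  57], dtype=int32), array([395.8596, 235.5088])), (array([310, 239,  16,  15,  44], dtype=int32), array([320.2045, 243.3636])), (array([168, 257,   7,  46, 142], dtype=int32), array([170.0845, 281.0282])), (array([329, 256,  14,  47, 306], dtype=int32), array([337.451 , 276.5065])), (array([225, 291,  74,   9, 111], dtype=int32), array([259.0991, 294.9009])), (array([ 155,  311,  290,   20, 3377], dtype=int32), array([318.8768, 322.4454]))]
```

View pics/w10.png

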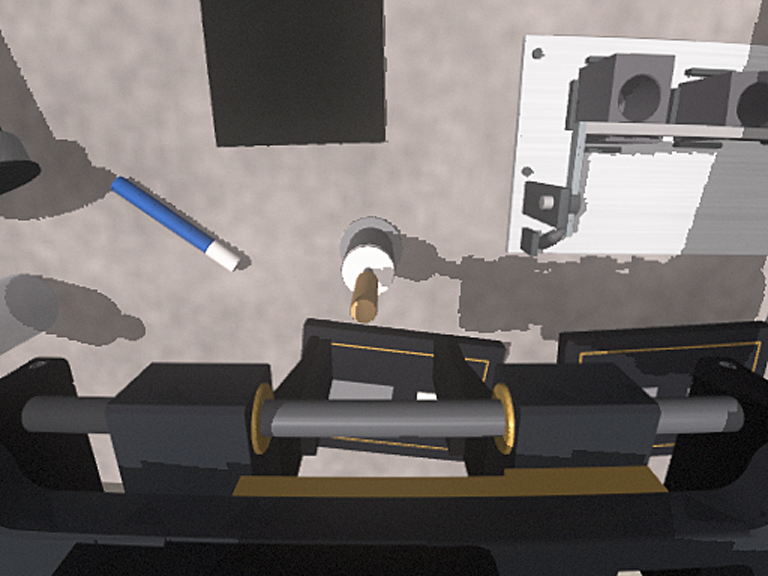

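Clamp is closed over both vases. Brush handle top is at (363,312) and the disc at (368,268), both matching the predicted pixels. Descend on it.

Call:
{"op": "play_rows", "data": {"increments": [[[0,-0.1,0,0,0,0,0],[0,-0.1,0.2,0,0,0,0],[0,-0.1,0.5,0,0,0,0],[0,-0.1,0.5,0,0,0,0]]], "squeeze": 30}}

```text
time: 25.0
position: [0.6447, -0.256, 0.2452]
tool_rot: [0.068, -3.134, -0.003]
ft_force: [-0.6, 0.3, -0.3]
grip_width: 0.497
grip_force: 0.0
```

Run:
```python
from h import *
np.set_printoptions(precision=4,suppress=True)
s=ctrl.get_state();R=Rn.from_rotvec(s["tool_rot"]).as_matrix();print(s["position"],R,"delta",R.T@(np.array([.6465,-.252,.201])-s["position"]))
```

```text
[ 0.6447 -0.256   0.2452] [[-0.999  -0.0436 -0.0067]
 [-0.0436  0.999   0.0016]
 [ 0.0066  0.0019 -1.    ]] delta [-0.0023  0.0038  0.0441]
```

Call:
{"op": "play_rows", "data": {"increments": [[[-0.01,0.03,0.2,0,0,0,0],[-0.01,0.03,0.44,0,0,0,0],[-0.01,0.03,0.44,0,0,0,0],[-0.01,0.03,0.44,0,0,0,0],[-0.01,0.03,0.44,0,0,0,0]]]}}

```text
time: 25.5
position: [0.6485, -0.2531, 0.2074]
tool_rot: [-0.068, 3.138, -0.002]
ft_force: [0.1, -0.1, -0.7]
grip_width: 0.5
grip_force: 0.0
```

Call:
{"op": "play_rows", "data": {"increments": [[[0,0,0,0,0,0,-1],[0,0,0,0,0,0,-1],[0,0,0,0,0,0,-1],[0,0,0,0,0,0,-1],[0,0,0,0,0,0,-1],[0,0,0,0,0,0,-1]]]}}

```text
time: 26.1
position: [0.6476, -0.2529, 0.2053]
tool_rot: [-0.068, 3.141, -0.0]
ft_force: [0.4, -0.6, 0.5]
grip_width: 0.175
grip_force: 30.0
```

Call:
{"op": "play_rows", "data": {"increments": [[[0,0,-0.3,0,0,0,-1],[0,0,-0.65,0,0,0,-1],[0,0,-1,0,0,0,-1],[0,0,-1,0,0,0,-1]]]}}

```text
time: 26.5
position: [0.6496, -0.2527, 0.3112]
tool_rot: [-0.068, 3.133, -0.004]
ft_force: [0.2, 0.8, 0.8]
grip_width: 0.173
grip_force: 30.0
```

Call:
{"op": "play_rows", "data": {"increments": [[[0.2,0.4,-0.2,0,0,0,-1],[0.4,0.8,-0.2,0,0,0,-1],[0.4,1,-0.2,0,0,0,-1],[0.4,1,-0.2,0,0,0,-1]]]}}

```text
time: 26.9
position: [0.603, -0.1502, 0.3254]
tool_rot: [0.078, -3.141, -0.0]
ft_force: [0.9, -0.7, -0.9]
grip_width: 0.172
grip_force: 30.0
```

Call:
{"op": "play_rows", "data": {"increments": [[[0.2,0.4,0,0,0,0,-1],[0.43,0.8,0,0,0,0,-1],[0.43,1,0,0,0,0,-1],[0.43,1,0,0,0,0,-1]]]}}

```text
time: 27.3
position: [0.5558, -0.054, 0.3254]
tool_rot: [-0.075, 3.14, -0.001]
ft_force: [0.7, -0.1, -0.5]
grip_width: 0.169
grip_force: 30.0
```

Call:
{"op": "play_rows", "data": {"increments": [[[0.2,0.4,0,0,0,0,-1],[0.43,0.9,0,0,0,0,-1],[0.43,0.9,0,0,0,0,-1],[0.43,0.9,0,0,0,0,-1],[0.43,0.9,0,0,0,0,-1],[0.43,0.9,0,0,0,0,-1]]]}}

```text
time: 27.9
position: [0.51, 0.0289, 0.325]
tool_rot: [0.063, -3.141, -0.001]
ft_force: [-0.9, 0.6, -1.1]
grip_width: 0.177
grip_force: 30.0
```

Run:
```python
from h import *
import pickle
np.set_printoptions(precision=4,suppress=True)
C=cam("wrist",pickle.load(open('s10.pkl','rb')))
print("ob, sq bores in w10",px2w(C,np.array([(641,98),(757,100)])/1.5-.17,.07))
s=ctrl.get_state();R=Rn.from_rotvec(s["tool_rot"]).as_matrix();print(s["position"],R[:,0],R[:,2],"delta",R.T@(np.array([.509,.031,.25])-s["position"]),s["grip_width"],s["joint_positions"])
pickle.dump(s,open('s11.pkl','wb')); shot("wrist","w11.png",s=1.5)
```

```text
ob, sq bores in w10 [[ 0.5124 -0.0607  0.07  ]
 [ 0.5062  0.0295  0.07  ]]
[0.51   0.0289 0.325 ] [-0.9992 -0.0399  0.0002] [-0.0002  0.0007 -1.    ] delta [0.0009 0.0021 0.075 ] 0.17666528145343804 [ 0.9576  0.0844 -1.1058  1.7113  0.0759  1.393   1.4504]
```

Call:
{"op": "play_rows", "data": {"increments": [[[0.01,0.02,0,0,0,0,-1],[0.01,0.02,0.2,0,0,0,-1],[0.01,0.02,0.4,0,0,0,-1],[0.01,0.02,0.55,0,0,0,-1],[0.01,0.02,0.68,0,0,0,-1],[0.01,0.02,0.75,0,0,0,-1],[0.01,0.02,0.75,0,0,0,-1],[0.01,0.02,0.75,0,0,0,-1]]]}}

```text
time: 28.75
position: [0.5084, 0.0334, 0.2507]
tool_rot: [-0.068, 3.14, 0.0]
ft_force: [0.5, 0.7, -1.2]
grip_width: 0.176
grip_force: 30.0
```

Run:
```python
from h import *
s=ctrl.get_state();print(s["position"],s["ft_force"],s["torque"])
```

```text
[0.50843843 0.03344699 0.25066155] [ 0.52827038  0.70513982 -1.2497375 ] [ 0.11413874 -0.0745864   0.0022676 ]
```

Call:
{"op": "play_rows", "data": {"increments": [[[0,-0.02,0.14,0,0,0,-1],[0,-0.02,0.27,0,0,0,-1],[0,-0.02,0.27,0,0,0,-1],[0,-0.02,0.27,0,0,0,-1]]]}}

```text
time: 29.15
position: [0.5078, 0.0314, 0.2227]
tool_rot: [0.068, -3.14, -0.001]
ft_force: [-0.6, 1.0, -1.0]
grip_width: 0.174
grip_force: 30.0
```

Call:
{"op": "play_rows", "data": {"increments": [[[0,0,-0.2,0,0,0,-1],[0,0,-0.35,0,0,0,-1],[0,0,-0.35,0,0,0,-1],[0,0,-0.35,0,0,0,-1],[0,0,-0.2,0,0,0,-1],[0,0,0,0,0,0,-1],[0,0,0.02,0,0,0,-1],[0,0,0.02,0,0,0,-1]]]}}

```text
time: 29.95
position: [0.5073, 0.0314, 0.2198]
tool_rot: [0.069, -3.138, -0.001]
ft_force: [-0.1, 0.7, -1.5]
grip_width: 0.174
grip_force: 30.0
```

Call:
{"op": "play_rows", "data": {"increments": [[[0,0,0.02,0,0,0,-1],[0,0,0.04,0,0,0,-1],[0,0,0.04,0,0,0,-1]]]}}

```text
time: 30.25
position: [0.5083, 0.0313, 0.2174]
tool_rot: [-0.068, 3.141, -0.0]
ft_force: [0.6, 0.8, -1.1]
grip_width: 0.171
grip_force: 30.0
```

Run:
```python
from h import *
s=ctrl.get_state();print(s["position"],s["ft_force"],s["torque"],s["joint_positions"])
```

```text
[0.50830975 0.03130036 0.21739457] [ 0.64646997  0.78134842 -1.13989199] [ 0.08423198 -0.07958377 -0.01893301] [ 0.89340723  0.19893269 -1.0931858   1.86365507  0.19042922  1.19154143
  1.35130592]
```

Call:
{"op": "play_rows", "data": {"increments": [[[0,0,-0.3,0,0,0,-1],[0,0,-0.7,0,0,0,-1],[0,0,-0.7,0,0,0,-1],[0,-0.4,-0.7,0,0,0,-1],[0,-0.92,-0.7,0,0,0,-1],[0,-0.92,-0.7,0,0,0,-1],[0,-0.92,-0.7,0,0,0,-1],[0,-0.92,-0.7,0,0,0,-1]]]}}

```text
time: 31.05
position: [0.5121, -0.0594, 0.2871]
tool_rot: [0.07, -3.141, -0.001]
ft_force: [-0.3, 0.1, -1.0]
grip_width: 0.171
grip_force: 30.0
```

Run:
```python
from h import *
s=ctrl.get_state();R=Rn.from_rotvec(s["tool_rot"]).as_matrix();print(s["position"],s["ft_force"],R.T@(np.array([.512,-.061,.223])-s["position"]))
```

```text
[ 0.51210517 -0.05938455  0.28706902] [-0.32869816  0.10466578 -1.03711457] [ 0.00017147 -0.00165282  0.06406793]
```

Call:
{"op": "play_rows", "data": {"increments": [[[0,0,0.15,0,0,0,-1],[0,0,0.3,0,0,0,-1],[0,0,0.4,0,0,0,-1],[0,0,0.4,0,0,0,-1]]]}}

```text
time: 31.45
position: [0.5108, -0.0601, 0.2449]
tool_rot: [0.07, -3.137, -0.002]
ft_force: [-0.3, 0.5, -0.6]
grip_width: 0.173
grip_force: 30.0
```

Call:
{"op": "play_rows", "data": {"increments": [[[0,0,0.12,0,0,0,-1],[0,0,0.25,0,0,0,-1],[0,0,0.27,0,0,0,-1],[0,0,0.27,0,0,0,-1]]]}}

```text
time: 31.85
position: [0.5118, -0.0606, 0.2196]
tool_rot: [0.068, -3.14, -0.001]
ft_force: [-0.2, -0.7, -1.0]
grip_width: 0.174
grip_force: 30.0
```

Call:
{"op": "play_rows", "data": {"increments": [[[0,0,-0.2,0,0,0,-1],[0,0,-0.35,0,0,0,-1],[0,0,-0.35,0,0,0,-1],[0,0,-0.35,0,0,0,-1],[0,0,-0.2,0,0,0,-1],[0,0,0,0,0,0,-1],[0,0,0.01,0,0,0,-1],[0,0,0.01,0,0,0,-1]]]}}

```text
time: 32.65
position: [0.5114, -0.0604, 0.218]
tool_rot: [0.069, -3.138, -0.002]
ft_force: [0.4, 0.0, 0.3]
grip_width: 0.175
grip_force: 30.0
```

Call:
{"op": "play_rows", "data": {"increments": [[[0,0,-0.4,0,0,0,-1],[0,0,-0.8,0,0,0,-1],[0,0,-1,0,0,0,-1],[0,0,-1,0,0,0,-1]]]}}

```text
time: 33.05
position: [0.5138, -0.0604, 0.3226]
tool_rot: [-0.068, 3.135, -0.004]
ft_force: [0.5, 0.1, -0.9]
grip_width: 0.177
grip_force: 30.0
```

Call:
{"op": "play_rows", "data": {"increments": [[[-0.2,-0.4,-0.07,0,0,0,-1],[-0.5,-0.8,-0.07,0,0,0,-1],[-0.64,-0.99,-0.07,0,0,0,-1],[-0.64,-0.99,-0.07,0,0,0,-1]]]}}

```text
time: 33.45
position: [0.581, -0.1611, 0.3235]
tool_rot: [0.059, -3.139, -0.004]
ft_force: [0.4, -0.1, -1.4]
grip_width: 0.177
grip_force: 30.0
```

Call:
{"op": "play_rows", "data": {"increments": [[[-0.2,-0.4,0,0,0,0,-1],[-0.5,-0.8,0,0,0,0,-1],[-0.64,-0.99,0,0,0,0,-1],[-0.64,-0.99,0,0,0,0,-1],[-0.64,-0.99,0,0,0,0,-1],[-0.64,-0.99,0,0,0,0,-1]]]}}

```text
time: 34.05
position: [0.6482, -0.2504, 0.3264]
tool_rot: [0.073, -3.14, -0.001]
ft_force: [-0.3, 0.4, -1.7]
grip_width: 0.178
grip_force: 30.0
```

Run:
```python
from h import *
s=ctrl.get_state();R=Rn.from_rotvec(s["tool_rot"]).as_matrix();print(s["position"],s["tool_rot"],s["ft_force"],R.T@(np.array([.6478,-.2529,.2053])-s["position"]),s["joint_positions"])
```

```text
[ 0.6482315  -0.25042605  0.32636585] [ 7.25862906e-02 -3.14024508e+00 -1.17807714e-03] [-0.25866659  0.42158507 -1.66821286] [ 0.00048589 -0.00254358  0.1210642 ] [ 0.91457447  0.55380044 -0.90789972  1.24495903  0.42700662  1.53699838
  1.68780574]
```

Call:
{"op": "play_rows", "data": {"increments": [[[0,-0.01,0.1,0,0,0,-1],[0,-0.01,0.25,0,0,0,-1],[0,-0.01,0.38,0,0,0,-1],[0,-0.01,0.5,0,0,0,-1],[0,-0.01,0.6,0,0,0,-1],[0,-0.01,0.65,0,0,0,-1],[0,-0.01,0.65,0,0,0,-1]]]}}

```text
time: 34.75
position: [0.6483, -0.2539, 0.2601]
tool_rot: [0.068, -3.139, -0.001]
ft_force: [0.1, -0.2, -0.6]
grip_width: 0.175
grip_force: 30.0
```

Run:
```python
from h import *
s=ctrl.get_state();R=Rn.from_rotvec(s["tool_rot"]).as_matrix();print(s["position"],s["tool_rot"],s["ft_force"],R.T@(np.array([.6477,-.2529,.2053])-s["position"]))
```

```text
[ 0.64829525 -0.25393727  0.26014583] [ 6.78729676e-02 -3.13946347e+00 -8.88709094e-04] [ 0.13731386 -0.22977867 -0.64859025] [0.00047402 0.00102934 0.05484717]
```

Call:
{"op": "play_rows", "data": {"increments": [[[0,0.01,0.1,0,0,0,-1],[0,0.01,0.22,0,0,0,-1],[0,0.01,0.34,0,0,0,-1],[0,0.01,0.44,0,0,0,-1],[0,0.01,0.52,0,0,0,-1],[0,0.01,0.54,0,0,0,-1],[0,0.01,0.54,0,0,0,-1]]]}}

```text
time: 35.45
position: [0.6485, -0.2529, 0.2068]
tool_rot: [0.068, -3.14, -0.0]
ft_force: [0.0, -0.6, -0.1]
grip_width: 0.172
grip_force: 30.0
```

Call:
{"op": "play_rows", "data": {"increments": [[[0,0,0,0,0,0,-0.6],[0,0,0,0,0,0,-0.3],[0,0,0,0,0,0,0],[0,0,0,0,0,0,0],[0,0,-0.3,0,0,0,0],[0,0,-0.7,0,0,0,0],[0,0,-1,0,0,0,0],[0,0,-1,0,0,0,0]]]}}

```text
time: 36.25
position: [0.6506, -0.2526, 0.3132]
tool_rot: [-0.068, 3.132, -0.005]
ft_force: [0.3, 0.3, 0.2]
grip_width: 0.496
grip_force: 0.0
```

Run:
```python
from h import *
import pickle
np.set_printoptions(precision=4,suppress=True)
s=ctrl.get_state();print(s["position"],s["tool_rot"])
shot("wrist","w12.png");C=cam("wrist",s);print("expect px top",w2px(C,[[.6465,-.252,.17],[.6465,-.252,.108]]))
im=cv2.imread('pics/raw_w12.png').astype(int);m=((im[...,2]-im[...,0])>50)
n,l,st,ce=cv2.connectedComponentsWithStats(m.astype(np.uint8)); print([(st[i],ce[i]) for i in range(1,n) if st[i,4]>100 and st[i,1]<230])
```

```text
[ 0.6506 -0.2526  0.3132] [-0.0676  3.1324 -0.0045]
expect px top [[255.9829 196.343 ]
 [255.9145 177.8444]]
[(array([247, 175,  16,  32, 230], dtype=int32), array([253.9348, 195.3435])), (array([221, 220,  68,  12, 108], dtype=int32), array([250.4074, 224.3148])), (array([444, 220,  66,  28, 115], dtype=int32), array([488.0783, 226.8957]))]
```

Call:
{"op": "play_rows", "data": {"increments": [[[0.2,0.5,0,0,0,0,0],[0.4,1,0,0,0,0,0],[0.4,1,0,0,0,0,0]]]}}

```text
time: 36.6
position: [0.6023, -0.1467, 0.3065]
tool_rot: [0.083, -3.138, -0.004]
ft_force: [0.7, 0.4, -0.1]
grip_width: 0.503
grip_force: 0.0
```

Call:
{"op": "play_rows", "data": {"increments": [[[0.2,0.5,0,0,0,0,0],[0.4,1,0,0,0,0,0],[0.4,1,0,0,0,0,0]]]}}

```text
time: 36.9
position: [0.5576, -0.0491, 0.3068]
tool_rot: [0.083, -3.138, -0.001]
ft_force: [-0.1, 0.8, -0.3]
grip_width: 0.502
grip_force: 0.0
```

Call:
{"op": "play_rows", "data": {"increments": [[[0.2,0.5,0,0,0,0.7,0],[0.4,1,0,0,0,0.7,0],[0.4,1,0,0,0,0.7,0],[0.4,1,0,0,0,0.7,0],[0.4,1,0,0,0,0.7,0],[0.4,1,0,0,0,0.7,0],[0.4,1,0,0,0,0.7,0],[0.4,1,0,0,0,0.7,0]]]}}

```text
time: 37.7
position: [0.5155, 0.0411, 0.3064]
tool_rot: [-1.588, -2.709, 0.001]
ft_force: [-0.6, -0.8, -0.3]
grip_width: 0.501
grip_force: 0.0
```

Call:
{"op": "play_rows", "data": {"increments": [[[0.98,0.09,0,0,0,0.3,0],[0.98,0.09,0,0,0,0.3,0],[0.98,0.09,0,0,0,0.3,0],[0.98,0.09,0,0,0,0.3,0],[0.98,0.09,0,0,0,0.3,0]]]}}

```text
time: 38.2
position: [0.4756, 0.13, 0.3067]
tool_rot: [2.171, 2.27, -0.002]
ft_force: [0.3, -0.3, -0.6]
grip_width: 0.495
grip_force: 0.0
```

Call:
{"op": "play_rows", "data": {"increments": [[[0.4,-0.17,0.2,0,0,0,0],[0.68,-0.17,0.5,0,0,0,0],[0.68,-0.17,0.7,0,0,0,0],[0.68,-0.17,0.7,0,0,0,0],[0.68,-0.17,0.7,0,0,0,0],[0.68,-0.17,0.7,0,0,0,0]]]}}

```text
time: 38.8
position: [0.4567, 0.1975, 0.2382]
tool_rot: [2.174, 2.266, 0.002]
ft_force: [0.2, 0.7, 0.4]
grip_width: 0.497
grip_force: 0.0
```

Run:
```python
from h import *
s=ctrl.get_state();R=Rn.from_rotvec(s["tool_rot"]).as_matrix();print(s["position"],R[:,0],R.T@(np.array([.4559,.1990,.127])-s["position"]),s["joint_positions"])
shot("top","t13.png",(100,90,320,220),3.5)
```

```text
[0.45666098 0.19753086 0.23819293] [-4.13686132e-02  9.99143929e-01  2.15707070e-04] [ 0.00147537 -0.00084467  0.11119225] [ 0.61662274  0.13344028 -1.13447982  1.86417873  0.12908179  1.22216656
 -0.51720669]
```

Call:
{"op": "play_rows", "data": {"increments": [[[0,0,0.4,0,0,0,0],[0,0,0.8,0,0,0,0],[0,0,1,0,0,0,0],[0,0,1,0,0,0,0],[0,0,1,0,0,0,0]]], "squeeze": 15}}

```text
time: 39.35
position: [0.4563, 0.1986, 0.1384]
tool_rot: [2.173, 2.268, 0.002]
ft_force: [0.6, -0.3, 0.5]
grip_width: 0.503
grip_force: 0.0
```

Call:
{"op": "play_rows", "data": {"increments": [[[0,0,0.1,0,0,0,0],[0,0,0.11,0,0,0,-1],[0,0,0.11,0,0,0,-1],[0,0,0.11,0,0,0,-1],[0,0,0.11,0,0,0,-1],[0,0,0.11,0,0,0,-1]]]}}

```text
time: 39.95
position: [0.4559, 0.1986, 0.1265]
tool_rot: [2.172, 2.268, 0.002]
ft_force: [0.4, 0.7, -1.2]
grip_width: 0.154
grip_force: 15.0
```

Call:
{"op": "play_rows", "data": {"increments": [[[0,0.01,-0.15,0,0,0,-1],[0,0.04,-0.3,0,0,0,-1],[0,0.09,-0.44,0,0,0,-1],[0,0.15,-0.57,0,0,0,-1],[0,0.23,-0.7,0,0,0,-1],[0,0.32,-0.82,0,0,0,-1],[0,0.45,-0.94,0,0,0,-1],[0,0.55,-1,0,0,0,-1]]]}}

```text
time: 40.75
position: [0.5066, 0.2014, 0.2287]
tool_rot: [-2.168, -2.267, 0.017]
ft_force: [-18.1, -4.3, 21.9]
grip_width: 0.153
grip_force: 15.0
```

Call:
{"op": "play_rows", "data": {"increments": [[[0,0,0,0,0,0,-1],[0,0,0,0,0,0,-1]]], "squeeze": 4}}

```text
time: 40.95
position: [0.5111, 0.2017, 0.2287]
tool_rot: [2.172, 2.269, 0.002]
ft_force: [-3.4, 0.4, 6.4]
grip_width: 0.16
grip_force: 4.0
```

Run:
```python
from h import *
s=ctrl.get_state();print(s["position"],s["tool_rot"],s["ft_force"],s["torque"],s["grip_width"],s["joint_positions"])
shot("top","t14.png");shot("scene","sc14.png",(170,120,400,290),3.4)
```

```text
[0.51109287 0.20169635 0.22873345] [2.17228210e+00 2.26868916e+00 1.50090533e-03] [-3.36718094  0.4329772   6.44882542] [-0.02434844  0.5973901   0.00363936] 0.1595712493626011 [ 0.50285032  0.30968527 -1.07608669  1.75925854  0.2875682   1.24342783
 -0.60370965]
```

View pics/sc14.png

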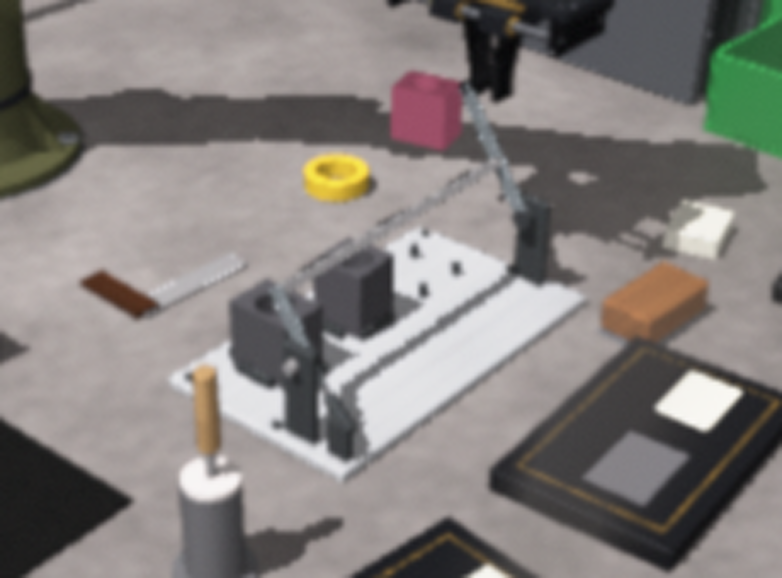

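The clamp is about half up and the bar is in the fingers. Brush is in its stand and both vases are in place. Continue, caging loosely.

Call:
{"op": "play_rows", "data": {"increments": [[[0,0.1,-0.05,0,0,0,-0.5],[0,0.22,-0.1,0,0,0,-0.5],[0,0.34,-0.14,0,0,0,-0.5],[0,0.46,-0.16,0,0,0,-0.5],[0,0.58,-0.18,0,0,0,-0.5],[0,0.7,-0.18,0,0,0,-0.5],[0,0.82,-0.17,0,0,0,-0.5],[0,0.9,-0.16,0,0,0,-0.5]]], "squeeze": 3}}

```text
time: 41.85
position: [0.6015, 0.2045, 0.2422]
tool_rot: [-2.174, -2.268, 0.001]
ft_force: [-1.3, -0.1, 1.6]
grip_width: 0.248
grip_force: 2.7
```

Call:
{"op": "play_rows", "data": {"increments": [[[0,0,0,0,0,0,-1],[0,0,0,0,0,0,-1],[0,0,0,0,0,0,-1],[0,0,0,0,0,0,-1]]]}}

```text
time: 42.25
position: [0.5977, 0.2047, 0.2416]
tool_rot: [-2.17, -2.269, 0.009]
ft_force: [-5.3, -2.5, 1.3]
grip_width: 0.159
grip_force: 2.9
```

Call:
{"op": "play_rows", "data": {"increments": [[[0,0,0,0,0,0,0],[0,0,0,0,0,0,0],[0,0,0,0,0,0,0],[0,0,-0.3,0,0,0,0],[0,0,-0.6,0,0,0,0],[0,0,-0.6,0,0,0,0]]]}}

```text
time: 42.85
position: [0.6018, 0.2064, 0.307]
tool_rot: [2.17, 2.267, 0.011]
ft_force: [0.4, 0.3, 0.7]
grip_width: 0.487
grip_force: 0.0
```

Call:
{"op": "play_rows", "data": {"increments": [[[-0.9,-0.3,0,0,0,-0.7,0.6],[-0.9,-0.3,0,0,0,-0.7,0.6],[-0.9,-0.3,0,0,0,-0.7,0.6],[-0.9,-0.3,0,0,0,-0.7,0.6],[-0.9,-0.3,0,0,0,-0.7,0.6],[-0.9,-0.3,0,0,0,-0.7,0.6],[-0.9,-0.3,0,0,0,-0.7,0.6],[-0.9,-0.3,0,0,0,-0.7,0.6]]]}}

```text
time: 43.65
position: [0.5743, 0.1136, 0.3019]
tool_rot: [0.66, 3.071, 0.001]
ft_force: [-0.3, 0.2, -0.3]
grip_width: 0.795
grip_force: 0.0
```

Call:
{"op": "play_rows", "data": {"increments": [[[-0.06,-0.96,0,0,0,-0.3,0.6],[-0.06,-0.96,0,0,0,-0.3,0.6],[-0.06,-0.96,0,0,0,-0.3,0.6],[-0.06,-0.96,0,0,0,-0.3,0.6],[-0.06,-0.96,0,0,0,-0.3,0.6]]]}}

```text
time: 44.15
position: [0.5398, 0.023, 0.302]
tool_rot: [-0.065, 3.141, -0.001]
ft_force: [0.9, -0.0, -0.2]
grip_width: 0.801
grip_force: 0.0
```

Call:
{"op": "play_rows", "data": {"increments": [[[0.3,-0.5,0,0,0,0,0.6],[0.3,-0.83,0.2,0,0,0,0.6],[0.3,-0.83,0.6,0,0,0,0.6],[0.3,-0.83,0.9,0,0,0,0.6],[0.3,-0.83,0.9,0,0,0,0.6],[0.3,-0.83,0.9,0,0,0,0.6]]]}}

```text
time: 44.75
position: [0.5138, -0.0593, 0.2128]
tool_rot: [-0.07, 3.141, 0.001]
ft_force: [0.5, -0.5, 0.9]
grip_width: 0.801
grip_force: 0.0
```

Run:
```python
from h import *
s=ctrl.get_state();R=Rn.from_rotvec(s["tool_rot"]).as_matrix();print(s["position"],R[:,0],s["joint_positions"],s["grip_width"],R.T@(np.array([.511,-.0607,.101])-s["position"]))
C=cam("wrist",s);shot("wrist","w15.png")
im=cv2.imread('pics/raw_w15.png',0)
# compare with predicted oblong top corners and bore centre
c=np.array([.5113,-.0607]);a=np.radians(2.4);X=np.array([np.cos(a),np.sin(a)]);Y=np.array([-X[1],X[0]])
P=[np.r_[c+sx*.03*X+sy*.022*Y,.07] for sx,sy in((-1,-1),(-1,1),(1,1),(1,-1))]+[np.r_[c,.07]]
print(w2px(C,P))
q=cv2.goodFeaturesToTrack(im[120:260,160:340],25,.03,8).reshape(-1,2)+[160,120];print(q[np.argsort(q[:,1])].astype(int).tolist())
shot("top","t15.png")
```

```text
[ 0.51377643 -0.05926887  0.21279963] [-9.99015562e-01 -4.43600920e-02 -2.99212151e-04] [ 1.18248248  0.31758744 -1.27299228  1.84874181  0.3232646   1.21410651
  1.42301218] 0.8011710658567498 [ 0.00287064 -0.00140849  0.11179754]
[[227.22329763 166.00624394]
 [278.77872162 166.14270497]
 [276.87298475 230.18624656]
 [228.98517605 230.07020277]
 [252.96407958 199.2906565 ]]
[[203, 147], [270, 148], [237, 152], [321, 154], [276, 157], [286, 159], [303, 165], [226, 166], [314, 168], [306, 177], [226, 201], [194, 224], [310, 226], [207, 228], [230, 231], [275, 233], [201, 236], [209, 237], [333, 238], [229, 239], [238, 241], [307, 243], [252, 248], [308, 257], [213, 258]]
```

Call:
{"op": "play_rows", "data": {"increments": [[[0.02,-0.01,0.3,0,0,0,0.6],[0.02,-0.01,0.6,0,0,0,0.6],[0.02,-0.01,0.9,0,0,0,0.6],[0.02,-0.01,1,0,0,0,0.6],[0.02,-0.01,1,0,0,0,0.6]]], "squeeze": 20}}

```text
time: 45.35
position: [0.5117, -0.0612, 0.1124]
tool_rot: [0.069, -3.14, -0.001]
ft_force: [-1.6, 0.6, 0.6]
grip_width: 0.8
grip_force: 0.0
```

Call:
{"op": "play_rows", "data": {"increments": [[[0,0,0.1,0,0,0,0.6],[0,0,0.1,0,0,0,-1],[0,0,0.1,0,0,0,-1],[0,0,0.1,0,0,0,-1],[0,0,0.1,0,0,0,-1],[0,0,0.1,0,0,0,-1]]]}}

```text
time: 45.95
position: [0.5118, -0.0616, 0.1027]
tool_rot: [-0.068, 3.14, -0.001]
ft_force: [-0.5, 0.3, 2.4]
grip_width: 0.505
grip_force: 20.0
```

Call:
{"op": "play_rows", "data": {"increments": [[[0,0,-0.3,0,0,0,-1],[0,0,-0.7,0,0,0,-1],[0,0,-1,0,0,0,-1],[0,0,-1,0,0,0,-1]]]}}

```text
time: 46.35
position: [0.5136, -0.0613, 0.2057]
tool_rot: [-0.068, 3.135, -0.003]
ft_force: [0.2, -0.1, -2.8]
grip_width: 0.503
grip_force: 20.0
```

Call:
{"op": "play_rows", "data": {"increments": [[[0.15,-0.4,0,0,0,0,-1],[0.31,-0.87,0,0,0,0,-1],[0.31,-0.87,0,0,0,0,-1]]]}}

```text
time: 46.65
position: [0.4809, -0.1585, 0.2002]
tool_rot: [0.049, -3.136, 0.006]
ft_force: [0.2, -1.2, -3.1]
grip_width: 0.507
grip_force: 20.0
```

Call:
{"op": "play_rows", "data": {"increments": [[[0.15,-0.4,0,0,0,0,-1],[0.31,-0.87,0,0,0,0,-1],[0.31,-0.87,0,0,0,0,-1]]]}}

```text
time: 46.95
position: [0.4532, -0.2462, 0.2003]
tool_rot: [0.049, -3.137, 0.003]
ft_force: [-0.6, -1.1, -2.8]
grip_width: 0.506
grip_force: 20.0
```

Call:
{"op": "play_rows", "data": {"increments": [[[0.15,-0.4,0,0,0,0,-1],[0.31,-0.87,0,0,0,0,-1],[0.31,-0.87,0.3,0,0,0,-1],[0.31,-0.87,0.6,0,0,0,-1],[0.31,-0.87,0.85,0,0,0,-1],[0.31,-0.87,0.85,0,0,0,-1],[0.31,-0.87,0.85,0,0,0,-1]]]}}

```text
time: 47.65
position: [0.4296, -0.3256, 0.1167]
tool_rot: [0.069, -3.14, -0.002]
ft_force: [0.2, 0.4, -2.4]
grip_width: 0.505
grip_force: 20.0
```

Run:
```python
from h import *
s=ctrl.get_state();R=Rn.from_rotvec(s["tool_rot"]).as_matrix();print(s["position"],R[:,0],R[:,2],s["joint_positions"],s["grip_width"],s["ft_force"])
```

```text
[ 0.42964282 -0.32562265  0.11667185] [-9.99046459e-01 -4.36492454e-02  9.57624830e-04] [-0.00102713  0.00156987 -0.99999824] [ 1.52274665  0.47941998 -1.10017683  1.88946592  0.48515302  1.07535763
  1.84072578] 0.5045019949236744 [ 0.22733775  0.37739948 -2.3977142 ]
```

Lower about 20 mm to the mat and release.

Call:
{"op": "play_rows", "data": {"increments": [[[0,0,0.08,0,0,0,-1],[0,0,0.14,0,0,0,-1],[0,0,0.18,0,0,0,-1],[0,0,0.19,0,0,0,-1],[0,0,0.2,0,0,0,-1],[0,0,0.2,0,0,0,-1],[0,0,0.2,0,0,0,-1]]]}}

```text
time: 48.35
position: [0.43, -0.3264, 0.0974]
tool_rot: [-0.068, 3.141, -0.001]
ft_force: [0.2, -1.1, -2.4]
grip_width: 0.503
grip_force: 20.0
```

Call:
{"op": "play_rows", "data": {"increments": [[[0,0,0,0,0,0,0.3],[0,0,0,0,0,0,0.6],[0,0,0,0,0,0,0.6],[0,0,-0.5,0,0,0,0.6],[0,0,-1,0,0,0,0.6],[0,0,-1,0,0,0,0.6]]]}}

```text
time: 48.95
position: [0.4336, -0.3276, 0.2036]
tool_rot: [-0.068, 3.133, -0.012]
ft_force: [0.5, -0.2, -0.1]
grip_width: 0.796
grip_force: 0.0
```

Call:
{"op": "play_rows", "data": {"increments": [[[-0.12,0.4,0,0,0,0,0.8],[-0.23,0.88,0,0,0,0,0.8],[-0.23,0.88,0,0,0,0,0.8]]]}}

```text
time: 49.25
position: [0.4507, -0.2299, 0.1977]
tool_rot: [-0.084, 3.14, 0.001]
ft_force: [-0.7, 0.1, -0.0]
grip_width: 0.891
grip_force: 0.0
```

Call:
{"op": "play_rows", "data": {"increments": [[[-0.12,0.4,0,0,0,0,0.8],[-0.23,0.88,0,0,0,0,0.8],[-0.23,0.88,0,0,0,0,0.8]]]}}

```text
time: 49.55
position: [0.4694, -0.141, 0.1978]
tool_rot: [-0.084, 3.139, 0.002]
ft_force: [0.0, -0.4, 1.4]
grip_width: 0.901
grip_force: 0.0
```

Call:
{"op": "play_rows", "data": {"increments": [[[-0.12,0.4,0,0,0,0,0.8],[-0.23,0.88,0,0,0,0,0.8],[-0.23,0.88,0,0,0,0,0.8]]]}}

```text
time: 49.85
position: [0.4882, -0.0518, 0.198]
tool_rot: [-0.086, 3.138, 0.003]
ft_force: [-0.2, 0.5, -0.2]
grip_width: 0.898
grip_force: 0.0
```

Call:
{"op": "play_rows", "data": {"increments": [[[-0.12,0.4,0,0,0,-0.03,0.8],[-0.24,0.9,0,0,0,-0.03,0.8],[-0.24,0.9,0,0,0,-0.03,0.8],[-0.24,0.9,0,0,0,-0.03,0.8],[-0.24,0.9,0,0,0,-0.03,0.8]]]}}

```text
time: 50.35
position: [0.5074, 0.0301, 0.197]
tool_rot: [0.141, -3.138, 0.001]
ft_force: [0.7, -0.0, -0.0]
grip_width: 0.905
grip_force: 0.0
```

Run:
```python
from h import *
np.set_printoptions(precision=4,suppress=True)
s=ctrl.get_state();R=Rn.from_rotvec(s["tool_rot"]).as_matrix();print(s["position"],R[:,0],s["joint_positions"],R.T@(np.array([.5075,.031,.101])-s["position"]))
C=cam("wrist",s);shot("wrist","w16.png")
im=cv2.imread('pics/raw_w16.png',0)
c=np.array([.5075,.031]);a=np.radians(4);X=np.array([np.cos(a),np.sin(a)]);Y=np.array([-X[1],X[0]])
P=[np.r_[c+sx*.024*X+sy*.024*Y,.07] for sx,sy in((-1,-1),(-1,1),(1,1),(1,-1))]+[np.r_[c,.07]]
print(w2px(C,P))
q=cv2.goodFeaturesToTrack(im[130:250,190:320],25,.03,8).reshape(-1,2)+[190,130];print(q[np.argsort(q[:,1])].astype(int).tolist())
```

```text
[0.5074 0.0301 0.197 ] [-0.996  -0.0895  0.0006] [ 1.0146  0.3116 -1.2701  1.886   0.3231  1.1803  1.2922] [-0.0002  0.0009  0.096 ]
[[226.6771 180.3719]
 [285.9991 181.5495]
 [282.9559 235.2327]
 [227.2596 234.1874]
 [255.7212 208.7001]]
[[279, 160], [236, 163], [318, 167], [281, 168], [193, 168], [201, 170], [292, 171], [229, 173], [301, 173], [285, 175], [310, 183], [201, 186], [318, 186], [262, 191], [202, 203], [192, 205], [227, 205], [313, 210], [191, 218], [317, 226], [192, 227], [284, 235], [230, 236], [268, 238], [268, 246]]
```

Call:
{"op": "play_rows", "data": {"increments": [[[0,0,0.3,0,0,0,0.8],[0,0,0.6,0,0,0,0.8],[0,0,0.85,0,0,0,0.8],[0,0,0.95,0,0,0,0.8],[0,0,0.95,0,0,0,0.8]]]}}

```text
time: 50.9
position: [0.5067, 0.0299, 0.1012]
tool_rot: [0.138, -3.136, -0.0]
ft_force: [1.1, 0.3, 0.4]
grip_width: 0.91
grip_force: 0.0
```

Call:
{"op": "play_rows", "data": {"increments": [[[0,0,0,0,0,0,-1],[0,0,0,0,0,0,-1],[0,0,0,0,0,0,-1],[0,0,0,0,0,0,-1],[0,0,0,0,0,0,-1],[0,0,0,0,0,0,-1]]]}}

```text
time: 51.5
position: [0.5078, 0.0314, 0.1027]
tool_rot: [-0.142, 3.138, -0.001]
ft_force: [-1.2, -1.3, 2.6]
grip_width: 0.551
grip_force: 19.9
```

Call:
{"op": "play_rows", "data": {"increments": [[[0,0,-0.3,0,0,0,-1],[0,0,-0.7,0,0,0,-1],[0,0,-1,0,0,0,-1],[0,0,-1,0,0,0,-1]]]}}

```text
time: 51.9
position: [0.5095, 0.032, 0.2054]
tool_rot: [-0.142, 3.132, -0.002]
ft_force: [0.1, 0.2, -1.5]
grip_width: 0.552
grip_force: 19.9
```

Run:
```python
from h import *
np.set_printoptions(precision=4,suppress=True)
s=ctrl.get_state();R=Rn.from_rotvec(s["tool_rot"]).as_matrix();print(s["position"],R,s["grip_width"],s["ft_force"])
shot("top","t17.png");C=cam("top")
im=cv2.imread('pics/raw_t17.png',0);o=px2w(C,[[0,0]],.0)
p=w2px(C,[[.43,-.326,.064]])[0];print("ob bore expected px",p)
x,y=p.astype(int);r=im[y-25:y+25,x-25:x+25];print(r[::3,::3])
```

```text
[0.5095 0.032  0.2054] [[-0.9959 -0.0902  0.006 ]
 [-0.0902  0.9959 -0.001 ]
 [-0.0059 -0.0016 -1.    ]] 0.5517781787585729 [ 0.097   0.1724 -1.5141]
ob bore expected px [375.9968 215.6183]
[[ 57  56  56  54  54  54  54  53  52  52  50  51  51  51  67 186 186]
 [ 56  54  54  54  53  53  53  52  50  51  51  51  51  52  56 181 182]
 [ 56  56  55  54  54  54  51  52  51  51  50  50  50  49  50 181 181]
 [ 55  56  54  54  52  52  51  50  50  50  50  50  49  49  50 184 179]
 [ 56  55  53  52  53  52  52  51  50  50  49  49  50  51  49 186 181]
 [ 51  45  45  44  42  45 142 148 150 150 151  71  49  49  51 180 184]
 [ 52  45  44  43  46  48 138 150 151 152 152  95  49  49  49 138 188]
 [ 55  43  43  43  46  48 134  94  51  50  77 124  49  48  47 119 185]
 [ 54  45  43  43  45  47 133  76  73  47  47 152  49  50  49 109 185]
 [ 54  44  43  43  42  48 108  88  74  48  47 153  49  48  50  75 183]
 [ 54  43  43  41  42  48  86 154 100  65 156 154  50  49  49  69 190]
 [ 53  44  43  42  41  47  64 156 156 156 156 158  50  49  49  49 191]
 [ 55  53  52  47  42  48  51  75  55  55  53  50  51  50  49  49 189]
 [ 54  53  53  50  50  49  50  50  50  50  51  51  50  49  50  49 192]
 [ 54  53  52  51  51  51  52  51  51  51  51  50  50  51  51  51 189]
 [ 55  56  52  53  54  53  52  52  51  51  50  51  50  49  50  51 165]
 [ 54  53  53  53  52  52  53  52  51  51  51  50  50  50  50  52 153]]
```

Call:
{"op": "play_rows", "data": {"increments": [[[0.03,-0.4,0,0,0,0,-1],[0.06,-0.88,0,0,0,0,-1],[0.06,-0.88,0,0,0,0,-1]]]}}

```text
time: 52.25
position: [0.5081, -0.0655, 0.1996]
tool_rot: [0.125, -3.135, 0.005]
ft_force: [-0.5, -0.6, -2.8]
grip_width: 0.546
grip_force: 19.9
```

Call:
{"op": "play_rows", "data": {"increments": [[[0.03,-0.4,0,0,0,0,-1],[0.06,-0.88,0,0,0,0,-1],[0.06,-0.88,0,0,0,0,-1]]]}}

```text
time: 52.55
position: [0.5096, -0.1537, 0.1996]
tool_rot: [0.124, -3.135, 0.003]
ft_force: [0.1, -0.7, -2.6]
grip_width: 0.55
grip_force: 19.9
```

Call:
{"op": "play_rows", "data": {"increments": [[[0.03,-0.4,0,0,0,0,-1],[0.06,-0.88,0,0,0,0,-1],[0.06,-0.88,0,0,0,0,-1]]]}}

```text
time: 52.85
position: [0.511, -0.242, 0.1994]
tool_rot: [0.124, -3.135, 0.003]
ft_force: [-0.3, 0.0, -2.1]
grip_width: 0.55
grip_force: 19.9
```

Call:
{"op": "play_rows", "data": {"increments": [[[0.03,-0.4,0,0,0,0,-1],[0.06,-0.88,0,0,0,0,-1],[0.06,-0.88,0.3,0,0,0,-1],[0.06,-0.88,0.6,0,0,0,-1],[0.06,-0.88,0.85,0,0,0,-1],[0.06,-0.88,0.85,0,0,0,-1],[0.06,-0.88,0.85,0,0,0,-1]]]}}

```text
time: 53.55
position: [0.5148, -0.3206, 0.1161]
tool_rot: [0.142, -3.136, -0.003]
ft_force: [0.4, -0.2, -2.2]
grip_width: 0.553
grip_force: 19.9
```

Run:
```python
from h import *
s=ctrl.get_state();R=Rn.from_rotvec(s["tool_rot"]).as_matrix();print(s["position"],R[:,0],R[:,2],s["joint_positions"],s["grip_width"],s["ft_force"])
```

```text
[ 0.514768   -0.32058674  0.11607722] [-0.99588414 -0.09061536  0.00190615] [-0.00207552  0.0017749  -0.99999627] [ 1.30240151  0.60425065 -1.02346541  1.72373842  0.56155642  1.14226791
  1.7734556 ] 0.5534923694718881 [ 0.39698225 -0.16800498 -2.19880679]
```

Call:
{"op": "play_rows", "data": {"increments": [[[0,0,0.08,0,0,0,-1],[0,0,0.14,0,0,0,-1],[0,0,0.18,0,0,0,-1],[0,0,0.19,0,0,0,-1],[0,0,0.19,0,0,0,-1],[0,0,0.19,0,0,0,-1]]]}}

```text
time: 54.15
position: [0.5155, -0.3214, 0.0986]
tool_rot: [-0.142, 3.138, -0.001]
ft_force: [-0.3, -0.2, -3.1]
grip_width: 0.553
grip_force: 19.9
```

Call:
{"op": "play_rows", "data": {"increments": [[[0,0,0,0,0,0,0.3],[0,0,0,0,0,0,0.6],[0,0,0,0,0,0,0.8],[0,0,-0.5,0,0,0,0.8],[0,0,-1,0,0,0,0.8],[0,0,-1,0,0,0,0.8]]]}}

```text
time: 54.75
position: [0.5193, -0.322, 0.2056]
tool_rot: [-0.142, 3.128, -0.011]
ft_force: [1.2, 0.2, 0.5]
grip_width: 0.891
grip_force: 0.0
```

Call:
{"op": "play_rows", "data": {"increments": [[[0,0.5,-0.5,0,0,0,0.8],[0,1,-1,0,0,0,0.8],[0,1,-1,0,0,0,0.8],[0,1,-1,0,0,0,0.8]]]}}

```text
time: 55.15
position: [0.509, -0.2161, 0.3027]
tool_rot: [-0.154, 3.132, -0.006]
ft_force: [0.5, -0.5, 0.5]
grip_width: 0.901
grip_force: 0.0
```

Run:
```python
from h import *
np.set_printoptions(precision=4,suppress=True,linewidth=250)
s=ctrl.get_state();print(s["position"])
C=cam("wrist",s);shot("wrist","w18.png");shot("top","t18.png");shot("scene","s18.png")
im=cv2.imread('pics/raw_w18.png',0)
p=w2px(C,[[.43,-.326,.064],[.515,-.3206,.064],[.6465,-.252,.17],[.6465,-.252,.086]]);print(p)
T=cam("top");t=cv2.imread('pics/raw_t18.png');q=w2px(T,[[.43,-.326,.064],[.515,-.3206,.064],[.6465,-.252,.17],[.5975,.204,.194],[.507,.0325,.02],[.511,-.057,.02]]);print(q)
g=cv2.cvtColor(t,6)
for k in(0,1):
    x,y=p[k].astype(int);print("wrist",im[max(y-45,0):y+45:6,max(x-45,0):x+45:6])
x,y=q[3].astype(int);print("handle area top",g[y-8:y+8:2,x-24:x+24:3])
w=cv2.imread('pics/raw_w18.png').astype(int);m=((w[...,2]-w[...,0])>50)
n,l,st,ce=cv2.connectedComponentsWithStats(m.astype(np.uint8)); print([(st[i],ce[i]) for i in range(1,n) if st[i,4]>100 and st[i,1]<230])
# changes of bystanders: top image then vs now
a=cv2.imread('pics/raw_top0.png',0).astype(int);d=(abs(a-g)>60).astype(np.uint8);d=cv2.morphologyEx(d,cv2.MORPH_OPEN,np.ones((3,3)));n,l,st,ce=cv2.connectedComponentsWithStats(d);print(st[1:][st[1:,4]>30])
```

```text
[ 0.509  -0.2161  0.3027]
[[165.4573  97.4872]
 [169.4057 170.8354]
 [206.5333 328.0544]
 [217.2059 278.6101]]
[[375.9968 215.6183]
 [373.2257 185.205 ]
 [356.6226 127.5297]
 [177.1784 140.1772]
 [246.8117 188.5428]
 [277.9968 187.6845]]
wrist [[104  52  52  53  50  50  49  49  51  51  49  50  50  49  51]
 [156  54  49  49  52  54  51  49  48  50  51  50  47  51  52]
 [191  52  51  52  53  52  48  49  47  50  52  44  49  49  48]
 [190  50  56  51  44  31  40  45  44  40  43  47  49  48  49]
 [180  53  54  48  41 173 168 165 165 162 157  43  46  49  49]
 [182  51  52  47  44 169 170 167 162 159 160  39  43  36  33]
 [183  55  53  47  47 170  76  46  43 100 154  39  44  33  36]
 [178  53  58  53  45 168  48  43  76  74 159  35  47  35  36]
 [178  53  52  51  49 168  51  48  73  76 104  36  49  38  36]
 [172  44  55  52  51 160  52  48  77  73 159  31  41  38  33]
 [181  56  54  57  51 159 161  49  51 106 149  31  44  34  36]
 [173  76  57  55  54 154 154 152 148 146 148  31  46  39  37]
 [172 195  58  53  50 161 151 153 150 148 141  52  42  41  39]
 [171 183  53  53  53  57  54  49  50
[... 1606 characters left out ...]
68,    1,   29,   70, 1009], dtype=int32), array([382.5471,  34.4153]))]
[[  316    95   124   161  5282]
 [  221   149    19     3    57]
 [  252   148    12     3    36]
 [  168   157   164   175 10459]
 [  142   164    27    20   478]
 [  365   185     7     8    35]
 [  426   199     7    13    60]
 [  127   202    29    26   597]
 [  325   238    21    13   166]
 [  181   245     9    12    88]
 [  349   251    20    25   419]
 [  433   260     9    13    97]
 [  421   275    12    48   418]
 [  361   276    48   108  3809]
 [  489   282    19    42   442]
 [  145   300    20    19   196]
 [  145   325    17    26   237]
 [  169   357    11    10    53]
 [  490   367    22    17   216]]
```

Run:
```python
from h import *
print(ctrl.close_job())
```

```text
the job is handed in; nothing more can be done
None
```

I handed the job in at about 55 s of the 210 s allowed; the judge returned no verdict. By my camera and force checks, both vases present (square and oblong, no round one) were clamped and each bore scrubbed twice. They now stand upright on the mat, with the brush back in its stand and the clamp open.

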